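# Pack and fasten the bath caddy

## Task

Get the bath caddy ready to be carried: screw the salts jar's cap fully tight, lay every hair stick, tweezers case, toothbrush case and comb that is out on the top into the caddy's lidded compartment, and close the lid flat. Once the lid is shut, turn both brass turnbuttons fully across its front edge so that they hold it. Leave the trinket bowl, pumice stone and balm tin where they stand.

Things in the scene. Friction and masses are not known exactly. Their poses are not given: they have to be found in the camera images.
- caddy: Wooden bath caddy, fixed. Origin: centre of the underside of its lidded compartment; x from front to back, y to the left seen from the front. Compartment: outer 150 (x) by 220 (y) by 60 mm high, walls and floor 6 mm, open top; inside 138 by 208 by 54 mm deep. A front rail (x -105 to -75, 66 mm high) carries two brass turnbuttons; an open bay on its right (y -110 to -225 mm) holds the jar.
- bin (a point): Centre of the compartment's inner floor, 6 mm above the caddy's origin; axes as the caddy's.
- lid (a joint): Angle of the flat wooden lid, 150 by 220 by 8 mm, hinged on the compartment's back rim: 0 = flat shut, top face 68 mm above the table; pi/2 = upright; stop 1.95. Starts at 1.72 to 1.9, leaning back. The stiff hinge (0.2 N m) holds it wherever it is left: it must be pushed all the way down, e.g. from behind with closed fingers, then pressed from above. Keep the gripper clear of it when loading.
- lid_hinge (a point): Middle of the lid's hinge line: caddy x +75 mm, y 0, 60 mm above the table; axes as the caddy's.
- lid_edge (a point): Middle of the lid's free edge, 150 mm from the hinge, on its outer face (the top when shut).
- button_left (a joint): Angle of the left brass turnbutton on its upright pivot: 0 = along the front rail (caddy y), clear of the lid; grows anticlockwise seen from above; 1.571 (stop) = fully across, pointing at the lid, its end 11 mm over the lid's edge. Other stop -0.3. Starts at -0.2 to 0.25. Friction 0.04 N m, stays where it is left.
- button_left_fin (a point): On the left turnbutton's pivot axis (caddy x -90, y +60 mm), 87 mm above the table. The button is a bar 52 by 14 mm, 70 to 78 mm above the table, with an upright grip fin on it, 34 mm long, 12 mm thick, 78 to 96 mm above the table, both centred on the pivot; the point's y axis runs along bar and fin.
- button_right (a joint): Angle of the right turnbutton, alike but turning the other way: grows clockwise seen from above; 0 = along the rail, clear of the lid; 1.571 (stop) = fully across. Other stop at -0.3. Starts at -0.2 to 0.25.
- button_right_fin (a point): The same point on the right turnbutton (caddy x -90, y -60 mm), 87 mm above the table; y along the bar and fin.
- cap (a joint): Angle of the jar's captive screw cap about its upright axis; grows clockwise seen from above as it is screwed on (no change of height); 4.2 = tight, a hard stop. Starts at 0.6 to 2.0, so 2.2 to 3.6 rad short of tight. The brass bar inlaid in its top, centre to rim, points to the dark rib on the jar's front (caddy -x) when tight. Friction 0.06 N m, stays where it is left.
- cap_grip (a point): On the axis of the salts jar's cap (caddy x -20, y -168 mm), 59 mm above the table. The cap is a round, dark, ribbed wooden disc, 46 mm across, from 47 to 69 mm above the table. The white ceramic jar under it is fixed in the bay, 68 mm across, shoulder 44 mm high; the bay's walls are 24 mm high.
- stick_a: Short pale bamboo hair stick, 115 mm long, 10 mm wide and high, tapering, with a bead at one end and a flattened underside (does not roll). Its origin is the centre of its underside as it lies; x runs along its length. Loose; absent in some starts.
- stick_b: A second hair stick, the same. Its origin is the centre of its underside as it lies; x runs along its length. Loose; absent in some starts.
- tweezers_case: Flat steel tweezers case, 105 by 22 by 14 mm high. Its origin is the centre of its underside as it lies; x runs along its length. Loose; absent in some starts.
- brush_case: White plastic toothbrush case with rounded edges, 115 by 26 by 20 mm high. Its origin is the centre of its underside as it lies; x runs along its length. Loose; absent in some starts.
- comb: Dark wooden comb, 115 by 30 by 10 mm high, lying flat. Its origin is the centre of its underside as it lies; x runs along its length. Loose; absent in some starts.
- trinket_bowl: White ceramic trinket bowl, 60 mm across, 28 mm high; bystander. Origin at its underside's centre.
- pumice: Grey pumice stone, 60 by 36 by 24 mm high; bystander. Origin at its underside's centre.
- balm_tin: Round aluminium balm tin, 44 mm across, 20 mm high; bystander. Origin at its underside's centre.
Things that resemble listed ones, but are neither listed nor needed, are in the scene too. What is shaped like the stick_b but pink or purple is not meant.

How it is judged:
By the outcome, as a careful person would: the job done as asked, in the order asked, and still so for the second after the job is handed in, with the robot touching nothing.
Of stick_a, stick_b, tweezers_case, brush_case, comb only 2 to 4 are there at a start; the rules pass over those that are not, and their reading is None.
At some moment in a run one of stick_a, stick_b, tweezers_case, brush_case, comb may be knocked a few centimetres aside while the robot is not near it.
Once in a run the grip may slacken for a moment while it holds something.
It also fails if it takes over 210 s, if anything falls off the work surface, if the arm or the gripper's body presses on something with over 40 N, if the wrist force passes 120 N, or if a joint passes its speed limit or range.

## Robot

A 7-joint arm with a two-finger parallel gripper is mounted at the origin on the work surface. World frame = base frame: x ahead of the robot, y to its left, z up, the work surface at z = 0. Lengths are in m, angles in rad, forces in N, time in s.
With the tool pointing down it reaches from about 0.4 to 0.9 m from the base axis. Payload 5.5 kg.
Tool frame: the origin (TCP) lies at the very end of the fingers, on their centre line; the grasp point (between the pads) lies 19 mm behind it (env.hold_point_z is the distance from the TCP to the grasp point, in m); z points along the fingers, y is the line along which they close (so a half turn about z gives the same grasp; the last joint's range is limited). The gripper opens to 92 mm and grips with 3 to 60 N. Pads are 19 mm wide; open, the fingers measure 130 mm over their backs; the gripper's body (75 mm by 190 mm) begins 47 mm behind the grasp point.
Start: joints at [1.409, 0.501, -0.427, 1.55, 0.221, 1.138, -0.21], TCP at [0.268, -0.592, 0.227] pointing down, gripper open.
Joint ranges: [-2.88, 2.88], [-0.31, 2.03], [-1.54, 1.56], [0.2, 2.42], [-1.41, 4.55], [0.19, 2.02], [-2.57, 2.57]. Speed limits (rad/s): [2.57, 2.57, 3.14, 3.14, 3.14, 3.14, 3.14].

## Interface

Orientations are given as a rotation vector (axis times angle).
In Python, from cell import env gives the robot as it stands.
- The arm moves only by the tool move_arm, never from a script. Its argument "commands" is a list of rows, each a list of 7 numbers: the opening, from -1 (shut) to 1 (fully open), then the shift along the tool's x, y, z as a fraction of full scale, then the turn, a rotation vector about the tool's x, y, z as a fraction of full scale. In form: [[hand, x, y, z, ax, ay, az], ...]. A call has 1 to 8 rows; each row shifts and turns the commanded pose from where the row before left it, along the tool's axes as they then stand; what a row does not reach is not made up. Full scale, the value 1, is 15 cm for a shift and 30 degrees for a turn. A row lasts 1/12 s, in which the tool goes at most 41.7 mm and 7.16 degrees, less where a joint would pass 70% of its speed; a pose out of reach is approached as far as the arm can. A call with a number of a shift or a turn outside -1 to 1 is refused whole. A call with a gripper value outside its range is refused whole. The fingers move at their own pace and stop on an object; the grip force is fixed at half the most. Time passes only in rows, so rows that do not move let the fingers close. It gives the time, the measured TCP pose, the force, the opening and the grip force at its end, in the units of the state.
- env.get_state(): the state, without advancing time (a new reading comes with each control period).
- env.get_image(name): name is "scene" or "top" or "wrist"; returns a dict with "img" (384x512x3 uint8, red, green, blue), "K" (3x3 intrinsics, pixels), "D" ([k1, k2, p1, p2, k3] as OpenCV has them; the pictures are not rectified), "origin" and "orientation" of the camera in the world. Camera axes: x right, y down, z forward; pixel columns grow to the right and rows downward; lengths in m; the calibration is good to about 2 mm. A picture is of the moment at which its call begins. There is no depth.
- env.sign_off(): hands the job in; it is judged then, once.
The state is a dict: "t": time; "q": joint angles; "qvel": joint speeds; "effort": joint torques, N m; "tcp_pos": TCP position; "eef_rot": TCP orientation; "ft_force": force on the tool from outside, world axes, zero at the start; "torque": the same for the moment, N m; "gripper_width": opening from 0.0 (shut) to 1.0 (fully open); "grip_force": force on a finger pad.
Only numpy, scipy, OpenCV 4.12 (cv2) and the standard library are available. Lean on these libraries where they do the work, as an engineer would, in place of code of your own. Each camera call takes 0.05 s, during which the arm holds its last target. There are 200 camera calls.

## Working session

There is one attempt and no reset: what is moved stays moved. The work goes in short steps, Python scripts to look and compute and a tool call to move; the robot and the scene stay as the last step left them, time stands still between calls to the robot, and variables do not carry over. Pictures are saved under pics/ and viewed, at most 14 in all, crops included, and the job is handed in when it is done.

Besides the shell and the picture viewer there is one more tool, called after "Call:" in YAML: its name, and indented under it one key for each argument. move_arm: Moves the arm, as the interface text tells. Shift numbers are shares of 15 cm and turn numbers shares of 30 degrees, none past 1 either way. Its arguments: {"type":"object","properties":{"commands":{"type":"array","items":{"type":"array","items":{"type":"number"}}}},"required":["commands"]}

```bash
ls; mkdir -p pics
cat > h.py <<'E'
import numpy as np, cv2
from scipy.spatial.transform import Rotation as R
from cell import env
def snap(n,f=None):
    d=env.get_image(n)
    if f: cv2.imwrite(f'pics/{f}.png',d['img'][:,:,::-1])
    return d
def rot(d):
    o=np.array(d['orientation'],float)
    return o if o.shape==(3,3) else R.from_rotvec(o).as_matrix() if o.size==3 else R.from_quat(o).as_matrix()
def ray(d,uv,z):
    p=cv2.undistortPoints(np.array(uv,float).reshape(-1,1,2),np.array(d['K']),np.array(d['D'])).reshape(-1,2)
    r=np.c_[p,np.ones(len(p))]@rot(d).T
    o=np.array(d['origin']); return o+r*((z-o[2])/r[:,2])[:,None]
def proj(d,P):
    M=rot(d); o=np.array(d['origin'])
    return cv2.projectPoints((np.array(P,float).reshape(-1,3)-o)@M,np.zeros(3),np.zeros(3),np.array(d['K']),np.array(d['D']))[0].reshape(-1,2)
E
python3 - <<'E'
from h import *
a=snap('top','top0');b=snap('scene','scene0')
for d in(a,b): print(d['origin'],d['orientation'],d['K'],d['D'])
print(env.get_state())
E
```

```text
pics
[0.29399633 0.0524846  1.00355905] [-2.10187205  2.12437778 -0.23044765] [[381.99912356   0.         256.26633785]
 [  0.         381.99912356 183.50438338]
 [  0.           0.           1.        ]] [-0.04969154  0.          0.          0.          0.        ]
[ 1.31266297 -0.45639412  1.17572087] [-2.15687412 -1.18489046  0.46940165] [[458.60800577   0.         252.76900492]
 [  0.         458.60800577 192.98409138]
 [  0.           0.           1.        ]] [-0.03319984  0.          0.          0.          0.        ]
{'t': 0.1, 'q': array([ 1.40919723,  0.50176279, -0.42681801,  1.55130532,  0.22080412,
        1.13829185, -0.21033898]), 'qvel': array([-6.90860322e-05, -2.42889387e-03,  1.04115578e-03, -2.17002413e-03,
       -3.08682444e-04, -1.47006432e-03,  6.65269834e-04]), 'effort': array([-1.09479181e-02, -5.67878222e+01, -5.83818510e+00, -2.79908699e+01,
       -6.88852882e-02,  2.42516643e-02,  5.20980336e-05]), 'tcp_pos': array([ 0.26760853, -0.59168864,  0.22579423]), 'eef_rot': array([-3.06933971e+00, -6.61929917e-01,  4.57925611e-04]), 'ft_force': array([ 0.00119925,  0.49818122, -0.09892222]), 'torque': array([ 0.03911165, -0.02455116, -0.01005251]), 'grip_force': 0.0, 'gripper_width': 1.000850341190608}
```

View pics/top0.png

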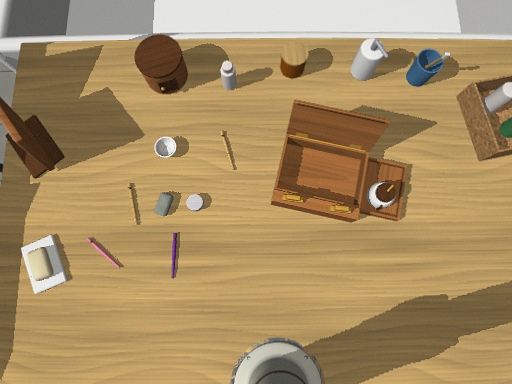

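View pics/scene0.png

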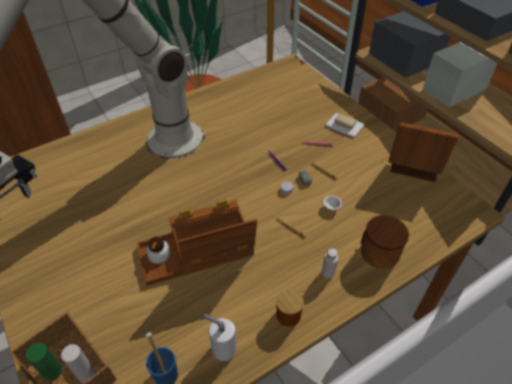

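Top view: bamboo sticks at about (228,150) and (135,203). The lookalikes are a pink stick (104,252) and a purple one (175,255). The caddy is at (320,170), the jar at (385,193), the bowl at (165,147), the pumice at (164,203) and the tin at (195,202). I see no comb or cases. Next: a close crop plus measurement.

Run:
```python
from h import *
a=snap('top');im=a['img'][:,:,::-1].copy()
c1=cv2.resize(im[95:225,265:415],None,fx=4,fy=4,interpolation=cv2.INTER_CUBIC)
c2=cv2.resize(im[115:285,80:245],None,fx=3,fy=3,interpolation=cv2.INTER_CUBIC)
cv2.imwrite('pics/c1.png',c1);cv2.imwrite('pics/c2.png',c2)
hsv=cv2.cvtColor(im,cv2.COLOR_BGR2HSV)
for p in [(228,150),(227,140),(135,203),(240,150),(150,190),(293,198),(350,209)]: print(p,hsv[p[1],p[0]])
# local contrast: dark-vs-table difference in stick ROIs
for n,(x0,x1,y0,y1) in dict(s1=(212,245,122,178),s2=(120,150,175,232)).items():
    g=im[y0:y1,x0:x1].astype(int); bg=np.median(g.reshape(-1,3),0)
    m=(np.abs(g-bg).sum(2)>45).astype(np.uint8)
    n_,l,st,c=cv2.connectedComponentsWithStats(m); i=1+st[1:,4].argmax()
    ys,xs=np.nonzero(l==i); pts=np.c_[xs+x0,ys+y0]
    r=cv2.minAreaRect(pts.astype(np.float32)); b=cv2.boxPoints(r)
    w=ray(a,np.r_[[r[0]],b],0.006); print(n,st[i],r,w.round(4).tolist())
```

```text
(228, 150) [ 20 129 138]
(227, 140) [ 19 127 124]
(135, 203) [ 20 121 116]
(240, 150) [ 19 120 192]
(150, 190) [ 19 120 187]
(293, 198) [ 19 182 212]
(350, 209) [ 19 181 121]
s1 [  0   8  33  41 275] ((222.73733520507812, 154.72386169433594), (45.15315246582031, 26.540178298950195), 64.17900848388672) [[0.5882, 0.1349, 0.006], [0.6303, 0.1949, 0.006], [0.663, 0.1296, 0.006], [0.5469, 0.0759, 0.006], [0.5157, 0.14, 0.006]]
s2 [  7   8  14  42 231] ((133.6307830810547, 203.54617309570312), (41.92374038696289, 9.054534912109375), 82.87498474121094) [[0.4563, 0.3703, 0.006], [0.5114, 0.3926, 0.006], [0.5143, 0.3684, 0.006], [0.4025, 0.3487, 0.006], [0.3997, 0.3723, 0.006]]
```

View pics/c1.png

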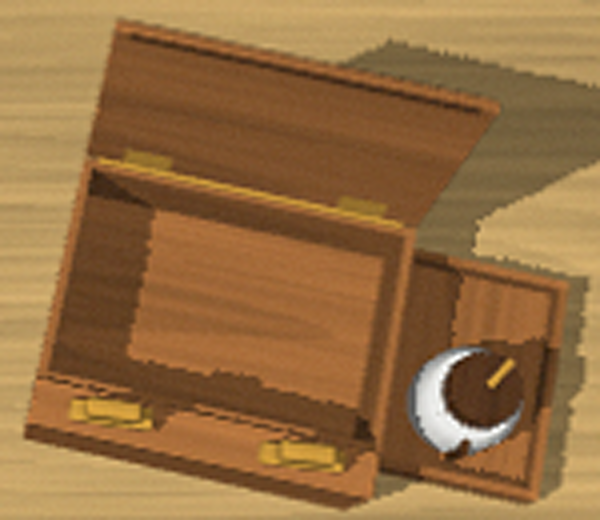

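View pics/c2.png

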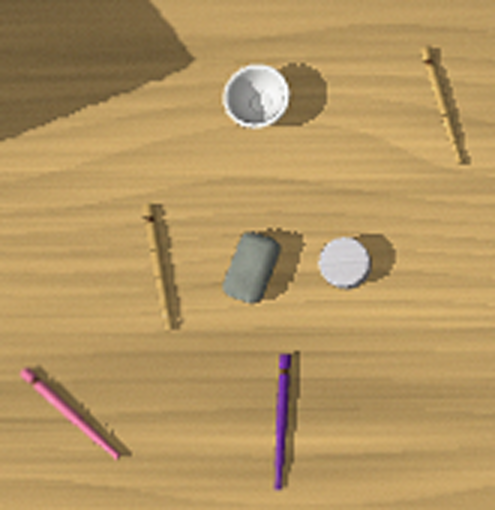

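Crop 1 shows the lid leaning back with its hinge line from (92,162) to (408,228). The fins are near (110,411) and (305,455). The cap centre is at (483,388), with its bar pointing up-right and the dark rib at (458,448). Crop 2 shows two pale bamboo sticks with beads at (430,52) and (152,212). Pink and purple lie apart, so I choose the bamboo ones.

```bash
cat >> h.py <<'E'
def c1(p): return (np.array(p,float)+.5)/4-.5+[265,95]
def c2(p): return (np.array(p,float)+.5)/3-.5+[80,115]
E
python3 - <<'E'
from h import *
a=snap('top')
f=ray(a,c1([[110,411],[305,455]]),.096); cap=ray(a,c1([[483,388]]),.069)[0]
bar=ray(a,c1([[490,385],[511,364]]),.069)
rim=ray(a,c1([[92,165],[408,231],[374,498],[27,435]]),.06)
h=ray(a,c1([[374,498],[27,435]]),.066)
print('fins',f,np.linalg.norm(f[0]-f[1]));print('cap',cap,bar)
print('rim',rim.round(4))
yv=f[0]-f[1];yaw=np.arctan2(-yv[0],yv[1]);print('yaw fins',yaw)
yv=rim[0]-rim[1];print('yaw rim',np.arctan2(-yv[0],yv[1]),np.linalg.norm(yv))
yv=h[1]-h[0];yaw2=np.arctan2(-yv[0],yv[1]);print('yaw front',yaw2,np.linalg.norm(yv))
yaw=np.arctan2(-(rim[0]-rim[1])[0],(rim[0]-rim[1])[1])
c,s=np.cos(yaw),np.sin(yaw);M=np.array([[c,-s],[s,c]])
for nm,w,l in [('finL',f[0],(-.09,.06)),('finR',f[1],(-.09,-.06)),('cap',cap,(-.02,-.168)),('bl',rim[0],(.075,.11)),('br',rim[1],(.075,-.11)),('fr',h[0],(-.105,-.11)),('fl',h[1],(-.105,.11))]:
    print(nm,(w[:2]-M@np.array(l)).round(4))
for s in ([[430,50],[463,162]],[[152,207],[174,327]]):
    e=ray(a,c2(s),.006); v=e[1]-e[0]; print('stick',e.round(4).tolist(),e.mean(0).round(4),np.linalg.norm(v),np.arctan2(v[1],v[0]))
b=ray(a,c2([[256,96]]),.028),ray(a,c2([[252,266]]),.024),ray(a,c2([[344,262]]),.02);print(b)
E
```

```text
fins [[ 0.45302644 -0.04072238  0.096     ]
 [ 0.42490321 -0.15739878  0.096     ]] 0.12001790666378982
cap [ 0.46980113 -0.27854924  0.069     ] [[ 0.47166824 -0.28316011  0.069     ]
 [ 0.48498532 -0.29769491  0.069     ]]
rim [[ 0.6216 -0.0378  0.06  ]
 [ 0.5753 -0.2413  0.06  ]
 [ 0.4026 -0.2074  0.06  ]
 [ 0.4447  0.008   0.06  ]]
yaw fins -0.23652452193321766
yaw rim -0.2237908059703151 0.20867344929306014
yaw front -0.19294750682316955 0.2180816416132009
finL [ 0.5275 -0.1192]
finR [ 0.526  -0.1189]
cap [ 0.5266 -0.1192]
bl [ 0.5241 -0.1284]
br [ 0.5266 -0.1174]
fr [ 0.5287 -0.1218]
fl [ 0.5217 -0.1223]
stick [[0.6552, 0.1347, 0.006], [0.5488, 0.1042, 0.006]] [0.602  0.1194 0.006 ] 0.11061991483888746 -2.862778325046932
stick [[0.5103, 0.3822, 0.006], [0.4029, 0.3568, 0.006]] [0.4566 0.3695 0.006 ] 0.11044306160289107 -2.909276971582484
(array([[0.60578796, 0.28764289, 0.028     ]]), array([[0.4532721 , 0.28603072, 0.024     ]]), array([[0.45669534, 0.20687503, 0.02      ]]))
```

Call:
move_arm:
  commands:
    - [1, 0, 0, 0, 0, 0, -0.22]
    - [1, 0, 0, 0, 0, 0, -0.22]
    - [1, 0, 0, 0, 0, 0, -0.22]
    - [1, 0, 0, 0, 0, 0, -0.22]
    - [1, 0, 0, 0, 0, 0, -0.22]
    - [1, 0, 0, 0, 0, 0, -0.22]
    - [1, 0, 0, 0, 0, 0, -0.22]
    - [1, 0, 0, 0, 0, 0, -0.22]

```text
t: 0.87
tcp_pos: [0.2678, -0.592, 0.2264]
eef_rot: [-2.45, -1.965, -0.0]
ft_force: [-0.2, 0.0, -1.4]
gripper_width: 1.002
grip_force: 0.0
```

```bash
cat >> h.py <<'E'
def go(x,y,z,psi=None):
    "shift in tool units (fraction of 15cm) to world target, turn az (fraction of 30deg) to tool-x yaw psi deg"
    s=env.get_state(); M=R.from_rotvec(s['eef_rot']).as_matrix(); p=np.array(s['tcp_pos'])
    ps=np.degrees(np.arctan2(M[1,0],M[0,0]))
    print('tcp',p.round(4),'psi',ps.round(2),'tilt z',M[:,2].round(3),'t',round(s['t'],2),'w',round(s['gripper_width']*92,1),'gf',round(s['grip_force'],1),'F',np.round(s['ft_force'],1),'q',np.round(s['q'],2))
    sh=M.T@(np.array([x,y,z])-p)/.15
    print(' shift',sh.round(3),'rows>=',np.ceil(np.linalg.norm(sh)/.275))
    if psi is not None: t=-(psi-ps)/30; print(' az',round(t,3),'at psi target shift',(np.array([[np.cos(np.radians(psi)),np.sin(np.radians(psi)),0],[np.sin(np.radians(psi)),-np.cos(np.radians(psi)),0],[0,0,-1]])@((np.array([x,y,z])-p)/.15)).round(3))
E
python3 -c "
from h import *
go(.4695,-.278,.14,130)"
```

```text
tcp [ 0.2678 -0.592   0.2264] psi 77.47 tilt z [-0.  0. -1.] t 0.87 w 92.2 gf 0.0 F [-0.2  0.  -1.4] q [ 1.54  0.54 -0.62  1.55  0.33  1.16  0.63]
 shift [2.335 0.859 0.577] rows>= 10.0
 az -1.751 at psi target shift [0.739 2.376 0.576]
```

Call:
move_arm:
  commands:
    - [1, 0, 0, 0, 0, 0, -0.22]
    - [1, 0, 0, 0, 0, 0, -0.22]
    - [1, 0, 0, 0, 0, 0, -0.22]
    - [1, 0, 0, 0, 0, 0, -0.22]
    - [1, 0, 0, 0, 0, 0, -0.22]
    - [1, 0, 0, 0, 0, 0, -0.22]
    - [1, 0, 0, 0, 0, 0, -0.22]
    - [1, 0, 0, 0, 0, 0, -0.21]

```text
t: 1.53
tcp_pos: [0.2677, -0.5921, 0.2265]
eef_rot: [-1.329, -2.846, -0.0]
ft_force: [-0.3, 0.6, -0.2]
gripper_width: 0.999
grip_force: 0.0
```

Call:
move_arm:
  commands:
    - [1, 0.074, 0.238, 0, 0, 0, 0]
    - [1, 0.074, 0.238, 0.05, 0, 0, 0]
    - [1, 0.074, 0.238, 0.05, 0, 0, 0]
    - [1, 0.074, 0.238, 0.05, 0, 0, 0]
    - [1, 0.074, 0.238, 0.05, 0, 0, 0]
    - [1, 0.074, 0.238, 0.05, 0, 0, 0]
    - [1, 0.074, 0.238, 0.05, 0, 0, 0]
    - [1, 0.074, 0.238, 0.05, 0, 0, 0]

```text
t: 2.2
tcp_pos: [0.4316, -0.3402, 0.1739]
eef_rot: [1.337, 2.843, -0.0]
ft_force: [0.8, -1.0, -0.2]
gripper_width: 0.999
grip_force: 0.0
```

Call:
move_arm:
  commands:
    - [1, 0.074, 0.238, 0.05, 0, 0, 0]
    - [1, 0.074, 0.238, 0.05, 0, 0, 0]
    - [1, 0, 0, 0, 0, 0, 0]

```text
t: 2.45
tcp_pos: [0.4762, -0.2695, 0.1589]
eef_rot: [1.32, 2.851, 0.009]
ft_force: [0.2, 1.2, 1.0]
gripper_width: 0.998
grip_force: 0.0
```

```bash
python3 -c "
from h import *
go(.4695,-.278,.051,130)
d=snap('wrist','w1'); print(proj(d,[[.4695,-.278,.069]]),d['origin'])"
```

```text
tcp [ 0.4762 -0.2695  0.1589] psi 130.31 tilt z [ 0.003  0.005 -1.   ] t 2.45 w 91.8 gf 0.0 F [0.2 1.2 1. ] q [ 1.15  0.51 -0.88  1.86  0.47  0.98  0.78]
 shift [-0.016 -0.074  0.719] rows>= 3.0
 az 0.01 at psi target shift [-0.015 -0.07   0.72 ]
[[245.35735325 195.04272658]] [ 0.4319985  -0.21914103  0.31764786]
```

View pics/w1.png

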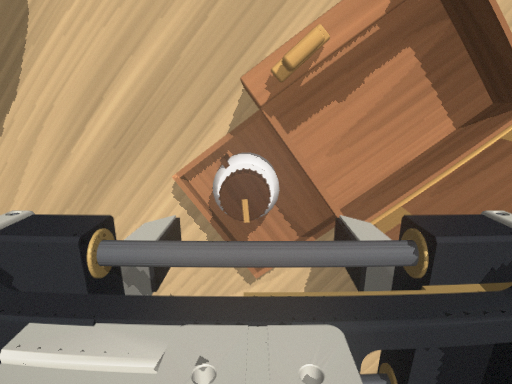

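Wrist view: the cap is centred at about (246,192), close to the predicted (245,195). The bar points down the image and the rib is at (228,158), so the choice and position hold up.

Call:
move_arm:
  commands:
    - [1, 0, 0, 0.1, 0, 0, 0]
    - [1, 0, 0, 0.1, 0, 0, 0]
    - [1, 0, 0, 0.1, 0, 0, 0]
    - [1, 0, 0, 0, 0, 0, 0]
    - [1, 0, 0, 0, 0, 0, 0]

```text
t: 2.92
tcp_pos: [0.471, -0.2797, 0.1137]
eef_rot: [-1.338, -2.841, -0.0]
ft_force: [0.3, -0.4, -0.3]
gripper_width: 1.002
grip_force: 0.0
```

```bash
python3 -c "
from h import *
go(.4695,-.278,.051,130)
d=snap('wrist','w2');g=cv2.cvtColor(d['img'],cv2.COLOR_RGB2HSV);p=proj(d,[[.4695,-.278,.069]])[0];print(p)
m=cv2.inRange(g,(0,0,0),(25,255,95));m[int(p[1])+70:]=0
n,l,st,c=cv2.connectedComponentsWithStats(m);i=l[int(p[1])-8,int(p[0])];print(st[i],c[i])
w=ray(d,[c[i]],.069);print(w)"
```

```text
tcp [ 0.471  -0.2797  0.1137] psi 129.57 tilt z [-0.002  0.001 -1.   ] t 2.92 w 92.2 gf 0.0 F [ 0.3 -0.4 -0.3] q [ 1.13  0.57 -0.83  1.89  0.53  0.91  0.73]
 shift [ 0.014 -0.     0.418] rows>= 2.0
 az -0.014 at psi target shift [ 0.015 -0.     0.418]
[257.59140341 205.55902616]
[     0      0    512    384 190299] [253.65016632 190.79993064]
[[ 0.46001989 -0.27106863  0.069     ]]
```

Call:
move_arm:
  commands:
    - [1, 0.01, 0, 0.14, 0, 0, 0]
    - [1, 0, 0, 0.14, 0, 0, 0]
    - [1, 0, 0, 0.14, 0, 0, 0]
    - [1, 0, 0, 0, 0, 0, 0]
    - [-1, 0, 0, 0, 0, 0, 0]
    - [-1, 0, 0, 0, 0, 0, 0]
    - [-1, 0, 0, 0, 0, 0, 0]
    - [-1, 0, 0, 0, 0, 0, 0]

```text
t: 3.63
tcp_pos: [0.4721, -0.2785, 0.0527]
eef_rot: [1.336, 2.841, -0.001]
ft_force: [0.1, -1.3, -0.2]
gripper_width: 0.758
grip_force: 0.0
```

Call:
move_arm:
  commands:
    - [-1, 0, 0, 0, 0, 0, 0]
    - [-1, 0, 0, 0, 0, 0, 0]
    - [-1, 0, 0, 0, 0, 0, 0]
    - [-1, 0, 0, 0, 0, 0, 0]

```text
t: 3.97
tcp_pos: [0.4697, -0.2793, 0.0515]
eef_rot: [-1.337, -2.841, 0.004]
ft_force: [-4.5, -2.0, 6.0]
gripper_width: 0.497
grip_force: 30.0
```

Call:
move_arm:
  commands:
    - [-1, 0, 0, 0, 0, 0, 0.2]
    - [-1, 0, 0, 0, 0, 0, 0.2]
    - [-1, 0, 0, 0, 0, 0, 0.2]
    - [-1, 0, 0, 0, 0, 0, 0.2]
    - [-1, 0, 0, 0, 0, 0, 0.2]
    - [-1, 0, 0, 0, 0, 0, 0.2]
    - [-1, 0, 0, 0, 0, 0, 0.2]
    - [-1, 0, 0, 0, 0, 0, 0.2]

```text
t: 4.63
tcp_pos: [0.4706, -0.279, 0.0515]
eef_rot: [2.383, 2.046, -0.002]
ft_force: [0.6, -2.3, 1.5]
gripper_width: 0.494
grip_force: 30.0
```

Call:
move_arm:
  commands:
    - [-1, 0, 0, 0, 0, 0, 0.2]
    - [-1, 0, 0, 0, 0, 0, 0.2]
    - [-1, 0, 0, 0, 0, 0, 0.2]
    - [-1, 0, 0, 0, 0, 0, 0.2]
    - [-1, 0, 0, 0, 0, 0, 0.2]
    - [-1, 0, 0, 0, 0, 0, 0.2]
    - [-1, 0, 0, 0, 0, 0, 0.2]
    - [-1, 0, 0, 0, 0, 0, 0.2]

```text
t: 5.3
tcp_pos: [0.4714, -0.2795, 0.0515]
eef_rot: [3.008, 0.9, 0.001]
ft_force: [1.3, -3.8, -1.7]
gripper_width: 0.496
grip_force: 30.0
```

Call:
move_arm:
  commands:
    - [-1, 0, 0, 0, 0, 0, 0.2]
    - [-1, 0, 0, 0, 0, 0, 0.2]
    - [-1, 0, 0, 0, 0, 0, 0.2]
    - [-1, 0, 0, 0, 0, 0, 0.2]
    - [-1, 0, 0, 0, 0, 0, 0.2]
    - [-1, 0, 0, 0, 0, 0, 0.2]
    - [-1, 0, 0, 0, 0, 0, 0.2]
    - [-1, 0, 0, 0, 0, 0, 0.2]

```text
t: 5.97
tcp_pos: [0.4716, -0.2804, 0.0515]
eef_rot: [3.113, -0.402, 0.004]
ft_force: [1.6, -6.5, -2.6]
gripper_width: 0.49
grip_force: 30.0
```

```bash
python3 -c "
from h import *
go(.4695,-.278,.15);print(env.get_state()['torque'])"
```

```text
tcp [ 0.4716 -0.2804  0.0515] psi -14.72 tilt z [ 0.002 -0.003 -1.   ] t 5.97 w 45.1 gf 30.0 F [ 1.6 -6.5 -2.6] q [ 0.61  0.53 -0.15  1.94  0.12  0.68 -1.45]
 shift [-0.016 -0.01  -0.657] rows>= 3.0
[-1.12532984 -0.31238529  0.060289  ]
```

Call:
move_arm:
  commands:
    - [-1, 0, 0, 0, 0, 0, 0.1]
    - [-1, 0, 0, 0, 0, 0, 0.1]
    - [-1, 0, 0, 0, 0, 0, 0.1]
    - [-1, 0, 0, 0, 0, 0, 0]

```text
t: 6.3
tcp_pos: [0.4715, -0.2806, 0.0517]
eef_rot: [3.072, -0.641, 0.004]
ft_force: [0.4, -6.0, -1.8]
gripper_width: 0.499
grip_force: 3.0
```

```bash
python3 -c "
from h import *
go(.4695,-.278,.15);print(env.get_state()['torque'])"
```

```text
tcp [ 0.4715 -0.2806  0.0517] psi -23.57 tilt z [ 0.002 -0.004 -1.   ] t 6.3 w 45.9 gf 3.0 F [ 0.4 -6.  -1.8] q [ 0.57  0.53 -0.11  1.94  0.09  0.67 -1.57]
 shift [-0.017 -0.009 -0.656] rows>= 3.0
[-1.23623027 -0.05794434  0.01918557]
```

Call:
move_arm:
  commands:
    - [-1, 0, 0, 0, 0, 0, 0]
    - [-1, 0, 0, 0, 0, 0, 0]
    - [-1, 0, 0, 0, 0, 0, 0]
    - [-1, 0, 0, 0, 0, 0, 0]
    - [-1, 0, 0, 0, 0, 0, 0]
    - [-1, 0, 0, 0, 0, 0, 0]

```text
t: 6.8
tcp_pos: [0.4715, -0.2806, 0.0516]
eef_rot: [3.073, -0.637, 0.004]
ft_force: [-0.2, -6.4, -0.9]
gripper_width: 0.493
grip_force: 30.0
```

Call:
move_arm:
  commands:
    - [-1, 0, 0, 0, 0, 0, 0.1]
    - [-1, 0, 0, 0, 0, 0, 0.1]
    - [-1, 0, 0, 0, 0, 0, 0.1]
    - [-1, 0, 0, 0, 0, 0, 0.1]
    - [-1, 0, 0, 0, 0, 0, 0.1]
    - [-1, 0, 0, 0, 0, 0, 0]

```text
t: 7.3
tcp_pos: [0.4719, -0.2813, 0.0521]
eef_rot: [2.963, -1.033, 0.006]
ft_force: [0.7, -7.0, 0.1]
gripper_width: 0.492
grip_force: 30.0
```

```bash
python3 -c "
from h import *
go(.4695,-.278,.15);print(env.get_state()['torque'])"
```

```text
tcp [ 0.4719 -0.2813  0.0521] psi -38.45 tilt z [ 0.002 -0.005 -1.   ] t 7.3 w 45.3 gf 30.0 F [ 0.7 -7.   0.1] q [ 0.52  0.53 -0.04  1.94  0.04  0.67 -1.79]
 shift [-0.023 -0.006 -0.653] rows>= 3.0
[-1.58451815  0.06887169  0.68326586]
```

Call:
move_arm:
  commands:
    - [1, 0, 0, 0, 0, 0, 0]
    - [1, 0, 0, 0, 0, 0, 0]
    - [1, 0, 0, 0, 0, 0, 0]
    - [1, 0, 0, 0, 0, 0, 0]
    - [1, 0, 0, 0, 0, 0, 0]
    - [1, 0, 0, -0.15, 0, 0, 0]
    - [1, 0, 0, -0.25, 0, 0, 0]
    - [1, 0, 0, -0.25, 0, 0, 0]

```text
t: 7.97
tcp_pos: [0.4697, -0.2767, 0.1484]
eef_rot: [-2.966, 1.031, 0.007]
ft_force: [0.1, -0.2, 0.2]
gripper_width: 0.986
grip_force: 0.0
```

Call:
move_arm:
  commands:
    - [1, 0, 0, -0.25, 0, 0, 0]
    - [1, 0, 0, -0.25, 0, 0, -0.2]
    - [1, 0, 0, -0.25, 0, 0, -0.2]
    - [1, 0, 0, -0.2, 0, 0, -0.2]
    - [1, 0, 0, 0, 0, 0, -0.2]
    - [1, 0, 0, 0, 0, 0, -0.2]
    - [1, 0, 0, 0, 0, 0, -0.2]
    - [1, 0, 0, 0, 0, 0, -0.2]

```text
t: 8.63
tcp_pos: [0.471, -0.2775, 0.2914]
eef_rot: [-3.14, -0.109, -0.0]
ft_force: [-0.2, 0.4, 0.3]
gripper_width: 1.003
grip_force: 0.0
```

Call:
move_arm:
  commands:
    - [1, 0, 0, 0, 0, 0, -0.2]
    - [1, 0, 0, 0, 0, 0, -0.2]
    - [1, 0, 0, 0, 0, 0, 0]

```text
t: 8.88
tcp_pos: [0.4709, -0.2774, 0.291]
eef_rot: [-3.111, -0.434, 0.0]
ft_force: [-0.0, -0.7, 0.8]
gripper_width: 1.0
grip_force: 0.0
```

```bash
python3 -c "
from h import *
go(.602,.1194,.15,16)
d=snap('top','t2');im=d['img'][:,:,::-1]
w=snap('wrist')['img'][:,:,::-1]
c=cv2.resize(im[95:225,80:415],None,fx=2.2,fy=2.2,interpolation=cv2.INTER_CUBIC)
cv2.imwrite('pics/t2c.png',np.vstack([c,cv2.resize(w,None,fx=.6,fy=.6)[:,:].copy() if 0 else np.hstack([cv2.resize(w,(400,300)),np.zeros((300,c.shape[1]-400,3),np.uint8)])]))"
```

```text
tcp [ 0.4709 -0.2774  0.291 ] psi 15.87 tilt z [-0.     0.001 -1.   ] t 8.88 w 92.0 gf 0.0 F [-0.  -0.7  0.8] q [ 0.64  0.23 -0.18  1.74  0.05  1.17 -0.85]
 shift [ 1.565 -2.305  0.941] rows>= 11.0
 az -0.004 at psi target shift [ 1.57  -2.302  0.94 ]
```

View pics/t2c.png

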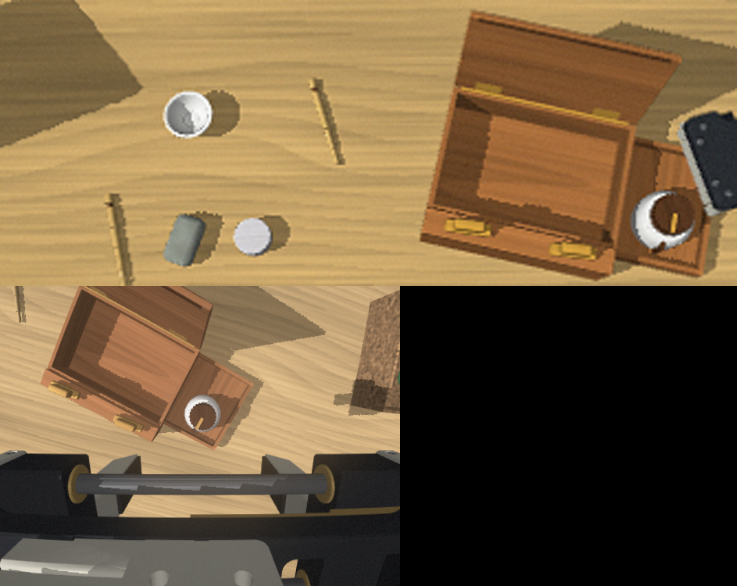

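The bar now points roughly to the front. In the wrist view the cap is at (204,412) and its bar runs down-left, parallel to the caddy's sides. I'll measure it precisely.

```bash
python3 -c "
from h import *
for n in ('wrist','top'):
  d=snap(n);C=np.array([.4698,-.2785,.069]);p=proj(d,C)[0];x,y=p.round().astype(int)
  for a in range(0,1):
    pass
  th=np.radians(np.arange(0,360,5))
  g=cv2.cvtColor(d['img'],cv2.COLOR_RGB2HSV)[:,:,2]
  v=[]
  for t in th:
    P=[C+[r*np.cos(t),r*np.sin(t),0] for r in np.linspace(.010,.017,5)]
    q=proj(d,P).astype(np.float32); v.append(cv2.remap(g,q[:,0].copy().reshape(1,-1),q[:,1].copy().reshape(1,-1),cv2.INTER_LINEAR).mean())
  v=np.array(v);print(n,p,[(int(np.degrees(th[i])),int(v[i])) for i in np.argsort(-v)[:9]],np.median(v))
"
```

```text
wrist [257.65636867 167.66480156] [(175, 214), (170, 209), (180, 204), (165, 176), (185, 163), (160, 128), (190, 127), (195, 111), (155, 108)] 105.4
top [385.35569291 191.62565371] [(180, 210), (175, 199), (185, 188), (170, 173), (190, 143), (195, 122), (165, 120), (200, 108), (205, 94)] 86.9
```

```bash
python3 -c "
from h import *
for n in ('wrist','top'):
  d=snap(n);C=np.array([.4698,-.2785,.069]);p=proj(d,C)[0]
  h=cv2.cvtColor(d['img'],cv2.COLOR_RGB2HSV)
  ys,xs=np.mgrid[0:384,0:512]
  P=ray(d,np.c_[xs.ravel(),ys.ravel()],.069)[:,:2]-C[:2]
  V=h[:,:,2].ravel().astype(float);S=h[:,:,1].ravel();r=np.hypot(*P.T)
  dark=(V<150)&(r<.030)&(S>80)
  m=(r<.02)&(V>150)&(S>100); w=V[m]-120;q=P[m];c=(q*w[:,None]).sum(0)/w.sum();U=np.linalg.svd((q-c)*np.sqrt(w)[:,None],full_matrices=False)[2][0]
  print(n,m.sum(),'bar c',c,np.degrees(np.arctan2(U[1],U[0]))%180,'len',np.ptp((q-c)@U), 'dark c',P[dark].mean(0),dark.sum())
  # rib
"
```

```text
wrist 58 bar c [-0.01057876  0.00061109] 166.09920266249406 len 0.019284843078902825 dark c [ 3.83288284e-06 -7.72226011e-04] 909
top 17 bar c [-0.01006072 -0.00070633] 165.20280832567747 len 0.018817910276627027 dark c [ 0.00184533 -0.00283885] 319
```

The bar line is at 166.1° against 166.8° expected, and the wrist torque climbed to 0.68 N m at the stop, so the cap is tight. Next, stick 1.

Call:
move_arm:
  commands:
    - [1, 0.142, -0.21, 0, 0, 0, 0]
    - [1, 0.142, -0.21, 0, 0, 0, 0]
    - [1, 0.142, -0.21, 0, 0, 0, 0]
    - [1, 0.142, -0.21, 0, 0, 0, 0]
    - [1, 0.142, -0.21, 0, 0, 0, 0]
    - [1, 0.142, -0.21, 0, 0, 0, 0]
    - [1, 0.142, -0.21, 0, 0, 0, 0]
    - [1, 0.142, -0.21, 0, 0, 0, 0]

```text
t: 9.85
tcp_pos: [0.5676, 0.0126, 0.2914]
eef_rot: [3.112, 0.425, 0.001]
ft_force: [0.3, -0.3, -1.0]
gripper_width: 1.004
grip_force: 0.0
```

Call:
move_arm:
  commands:
    - [1, 0.142, -0.21, 0, 0, 0, 0]
    - [1, 0.142, -0.21, 0, 0, 0, 0]
    - [1, 0.142, -0.21, 0.2, 0, 0, 0]
    - [1, 0, 0, 0.27, 0, 0, 0]
    - [1, 0, 0, 0.27, 0, 0, 0]
    - [1, 0, 0, 0.2, 0, 0, 0]
    - [1, 0, 0, 0, 0, 0, 0]
    - [1, 0, 0, 0, 0, 0, 0]

```text
t: 10.52
tcp_pos: [0.6003, 0.1137, 0.1531]
eef_rot: [3.112, 0.427, -0.006]
ft_force: [-0.1, -0.3, 0.1]
gripper_width: 1.0
grip_force: 0.0
```

```bash
python3 -c "
from h import *
go(.602,.1194,.004,16)
d=snap('wrist','w3');print(proj(d,[[.602,.1194,.006],[.6552,.1347,.006],[.5488,.1042,.006]]))"
```

```text
tcp [0.6003 0.1137 0.1531] psi 15.61 tilt z [-0.004 -0.001 -1.   ] t 10.52 w 92.0 gf 0.0 F [-0.1 -0.3  0.1] q [ 0.05  0.51 -0.37  1.72  0.22  0.96 -1.7 ]
 shift [ 0.025 -0.033  0.994] rows>= 4.0
 az -0.013 at psi target shift [ 0.021 -0.033  0.994]
[[252.62814608 175.35510157]
 [251.97145084 123.50797539]
 [253.16226654 222.84980883]]
```

View pics/w3.png

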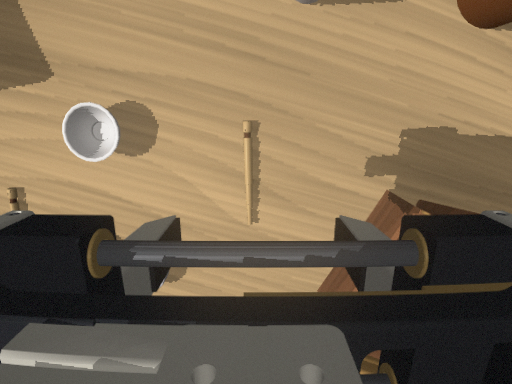

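Wrist view: the stick runs from the bead (248,123) to the tip (251,222), about 3 px left of the prediction.

```bash
python3 -c "
from h import *
d=snap('wrist');e=ray(d,[[248,122],[251,223]],.006);v=e[1]-e[0];c=e.mean(0);print(e,np.linalg.norm(v),np.degrees(np.arctan2(-v[1],-v[0])))
go(c[0],c[1],.004,np.degrees(np.arctan2(-v[1],-v[0])))"
```

```text
[[0.65808189 0.13976873 0.006     ]
 [0.5497431  0.10696938 0.006     ]] 0.11319492457884486 16.843582568673835
tcp [0.6033 0.1145 0.1568] psi 15.6 tilt z [ 0.003  0.001 -1.   ] t 10.62 w 91.9 gf 0.0 F [-0.8 -0.2  1.1] q [ 0.05  0.5  -0.37  1.71  0.22  0.96 -1.7 ]
 shift [ 0.016 -0.056  1.019] rows>= 4.0
 az -0.041 at psi target shift [ 0.021 -0.056  1.018]
```

Call:
move_arm:
  commands:
    - [1, 0.01, -0.05, 0.15, 0, 0, -0.04]
    - [1, 0, 0, 0.25, 0, 0, 0]
    - [1, 0, 0, 0.25, 0, 0, 0]
    - [1, 0, 0, 0.2, 0, 0, 0]
    - [1, 0, 0, 0, 0, 0, 0]
    - [1, 0, 0, 0, 0, 0, 0]
    - [1, 0, 0, 0, 0, 0, 0]

```text
t: 11.2
tcp_pos: [0.6038, 0.1223, 0.0303]
eef_rot: [-3.107, -0.459, -0.008]
ft_force: [1.0, -0.6, 0.6]
gripper_width: 1.002
grip_force: 0.0
```

```bash
python3 -c "
from h import *
go(.6039,.1234,.004,16.8)"
```

```text
tcp [0.6038 0.1223 0.0303] psi 16.82 tilt z [ 0.005  0.001 -1.   ] t 11.2 w 92.2 gf 0.0 F [ 1.  -0.6  0.6] q [-0.    0.67 -0.33  1.77  0.3   0.74 -1.76]
 shift [ 0.002 -0.007  0.175] rows>= 1.0
 az 0.001 at psi target shift [ 0.003 -0.007  0.175]
```

Call:
move_arm:
  commands:
    - [1, 0, 0, 0.08, 0, 0, 0]
    - [1, 0, 0, 0.09, 0, 0, 0]
    - [1, 0, 0, 0, 0, 0, 0]
    - [-1, 0, 0, 0, 0, 0, 0]
    - [-1, 0, 0, 0, 0, 0, 0]
    - [-1, 0, 0, 0, 0, 0, 0]
    - [-1, 0, 0, 0, 0, 0, 0]
    - [-1, 0, 0, 0, 0, 0, 0]

```text
t: 11.87
tcp_pos: [0.6011, 0.1216, 0.0016]
eef_rot: [3.108, 0.46, 0.0]
ft_force: [0.7, -0.1, -0.5]
gripper_width: 0.685
grip_force: 0.0
```

Call:
move_arm:
  commands:
    - [-1, 0, 0, 0, 0, 0, 0]
    - [-1, 0, 0, 0, 0, 0, 0]
    - [-1, 0, 0, 0, 0, 0, 0]
    - [-1, 0, 0, 0, 0, 0, 0]
    - [-1, 0, 0, 0, 0, 0, 0]
    - [-1, 0, 0, 0, 0, 0, 0]

```text
t: 12.37
tcp_pos: [0.601, 0.1216, 0.0014]
eef_rot: [3.108, 0.46, -0.0]
ft_force: [0.1, 0.5, 0.9]
gripper_width: 0.254
grip_force: 0.0
```

Call:
move_arm:
  commands:
    - [-1, 0, 0, 0, 0, 0, 0]
    - [-1, 0, 0, 0, 0, 0, 0]
    - [-1, 0, 0, 0, 0, 0, 0]
    - [-1, 0, 0, 0, 0, 0, 0]
    - [-1, 0, 0, -0.05, 0, 0, 0]
    - [-1, 0, 0, -0.2, 0, 0, 0]
    - [-1, 0, 0, -0.25, 0, 0, 0]
    - [-1, 0, 0, -0.25, 0, 0, 0]

```text
t: 13.03
tcp_pos: [0.5999, 0.1215, 0.1147]
eef_rot: [-3.108, -0.46, 0.004]
ft_force: [1.5, 0.3, -0.2]
gripper_width: 0.106
grip_force: 30.0
```

Call:
move_arm:
  commands:
    - [-1, 0, 0, -0.25, 0, 0, 0]
    - [-1, 0, 0, -0.25, 0, 0, 0]
    - [-1, 0, 0, -0.1, 0, 0, 0]
    - [-1, 0, 0, 0, 0, 0, 0.2]
    - [-1, 0, 0, 0, 0, 0, 0.2]
    - [-1, 0, 0, 0, 0, 0, 0.2]
    - [-1, 0, 0, 0, 0, 0, 0.2]
    - [-1, 0, 0, 0, 0, 0, 0.2]

```text
t: 13.7
tcp_pos: [0.6009, 0.1216, 0.2046]
eef_rot: [-3.12, 0.368, -0.001]
ft_force: [0.5, 0.3, -0.7]
gripper_width: 0.107
grip_force: 30.0
```

```bash
python3 -c "
from h import *
y=-.23;M=np.array([[np.cos(y),-np.sin(y)],[np.sin(y),np.cos(y)]]);
for l in ((0,.03),(0,-.03)): print(np.array([.527,-.119])+M@l)
p=np.array([.527,-.119])+M@[0,.03]
go(p[0],p[1],.2,-13.2)
d=snap('wrist','w4')"
```

```text
[ 0.53383933 -0.08979001]
[ 0.52016067 -0.14820999]
tcp [0.6009 0.1216 0.2046] psi -13.45 tilt z [ 0.  0. -1.] t 13.7 w 9.9 gf 30.0 F [ 0.5  0.3 -0.7] q [-0.02  0.44 -0.29  1.67  0.14  1.05 -2.16]
 shift [-0.107  1.475  0.031] rows>= 6.0
 az -0.008 at psi target shift [-0.113  1.474  0.031]
```

View pics/w4.png

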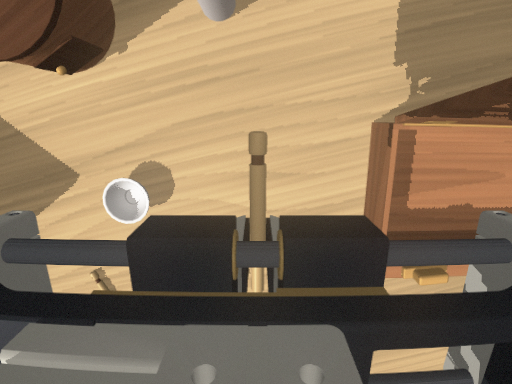

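The stick is held square between the fingers, bead ahead at (258,145), and lines up with the compartment wall.

Call:
move_arm:
  commands:
    - [-1, -0.02, 0.246, 0, 0, 0, 0]
    - [-1, -0.02, 0.246, 0, 0, 0, 0]
    - [-1, -0.02, 0.246, 0, 0, 0, 0]
    - [-1, -0.02, 0.246, 0, 0, 0, 0]
    - [-1, -0.02, 0.246, 0, 0, 0, 0]
    - [-1, -0.02, 0.246, 0, 0, 0, 0]
    - [-1, 0, 0, 0, 0, 0, 0]
    - [-1, 0, 0, 0, 0, 0, 0]

```text
t: 14.42
tcp_pos: [0.5322, -0.0931, 0.2044]
eef_rot: [3.119, -0.366, 0.0]
ft_force: [0.4, 1.0, 1.4]
gripper_width: 0.105
grip_force: 30.0
```

```bash
python3 -c "
from h import *
go(.5309,-.0891,.012,-13.2)"
```

```text
tcp [ 0.5322 -0.0931  0.2044] psi -13.37 tilt z [ 0.    -0.001 -1.   ] t 14.42 w 9.7 gf 30.0 F [0.4 1.  1.4] q [ 0.31  0.31 -0.22  1.86  0.08  0.99 -1.75]
 shift [-0.015 -0.025  1.283] rows>= 5.0
 az -0.006 at psi target shift [-0.015 -0.024  1.283]
```

Call:
move_arm:
  commands:
    - [-1, -0.015, 0, 0.2, 0, 0, 0]
    - [-1, 0, 0, 0.25, 0, 0, 0]
    - [-1, 0, 0, 0.25, 0, 0, 0]
    - [-1, 0, 0, 0.25, 0, 0, 0]
    - [-1, 0, 0, 0.2, 0, 0, 0]
    - [-1, 0, 0, 0.1, 0, 0, 0]
    - [-1, 0, 0, 0, 0, 0, 0]
    - [-1, 0, 0, 0, 0, 0, 0]

```text
t: 15.08
tcp_pos: [0.5308, -0.0875, 0.016]
eef_rot: [-3.12, 0.355, 0.002]
ft_force: [-0.1, 0.3, 0.3]
gripper_width: 0.101
grip_force: 30.0
```

Call:
move_arm:
  commands:
    - [0, 0, 0, 0, 0, 0, 0]
    - [0, 0, 0, 0, 0, 0, 0]
    - [0, 0, 0, 0, 0, 0, 0]
    - [0, 0, 0, 0, 0, 0, 0]
    - [0, 0, 0, -0.15, 0, 0, 0]
    - [0, 0, 0, -0.27, 0, 0, 0]
    - [0, 0, 0, -0.27, 0, 0, 0]
    - [0, 0, 0, -0.27, 0, 0, 0]

```text
t: 15.75
tcp_pos: [0.5304, -0.0893, 0.1624]
eef_rot: [-3.121, 0.36, 0.0]
ft_force: [0.9, -0.4, 0.3]
gripper_width: 0.501
grip_force: 0.0
```

Call:
move_arm:
  commands:
    - [0, 0, 0, -0.27, 0, 0, 0]
    - [0, 0, 0, -0.25, 0, 0, 0]
    - [1, 0, 0, 0, 0, 0, 0]

```text
t: 16.0
tcp_pos: [0.536, -0.09, 0.2477]
eef_rot: [3.12, -0.36, 0.024]
ft_force: [0.9, 0.1, 1.2]
gripper_width: 0.539
grip_force: 0.0
```

```bash
python3 -c "
from h import *
go(.4566,.3695,.22,13.3)"
```

```text
tcp [ 0.536  -0.09    0.2477] psi -13.16 tilt z [ 0.015 -0.003 -1.   ] t 16.0 w 49.6 gf 0.0 F [0.9 0.1 1.2] q [ 0.32  0.26 -0.24  1.82  0.07  1.06 -1.75]
 shift [-1.215 -2.862  0.168] rows>= 12.0
 az -0.882 at psi target shift [ 0.19  -3.103  0.185]
```

Call:
move_arm:
  commands:
    - [1, 0, 0, 0, 0, 0, -0.22]
    - [1, 0, 0, 0, 0, 0, -0.22]
    - [1, 0, 0, 0, 0, 0, -0.22]
    - [1, 0, 0, 0, 0, 0, -0.22]
    - [1, 0.016, -0.258, 0, 0, 0, 0]
    - [1, 0.016, -0.258, 0, 0, 0, 0]
    - [1, 0.016, -0.258, 0, 0, 0, 0]
    - [1, 0.016, -0.258, 0, 0, 0, 0]

```text
t: 16.67
tcp_pos: [0.5044, 0.0647, 0.239]
eef_rot: [3.121, 0.36, 0.002]
ft_force: [0.9, 0.7, -0.5]
gripper_width: 0.996
grip_force: 0.0
```

Call:
move_arm:
  commands:
    - [1, 0.016, -0.258, 0, 0, 0, 0]
    - [1, 0.016, -0.258, 0, 0, 0, 0]
    - [1, 0.016, -0.258, 0, 0, 0, 0]
    - [1, 0.016, -0.258, 0, 0, 0, 0]
    - [1, 0.016, -0.258, 0, 0, 0, 0]
    - [1, 0.016, -0.258, 0, 0, 0, 0]
    - [1, 0.016, -0.258, 0.1, 0, 0, 0]
    - [1, 0.016, -0.258, 0.1, 0, 0, 0]

```text
t: 17.33
tcp_pos: [0.453, 0.3715, 0.2096]
eef_rot: [-3.119, -0.361, -0.006]
ft_force: [0.4, -0.2, -0.8]
gripper_width: 0.999
grip_force: 0.0
```

Call:
move_arm:
  commands:
    - [1, 0, 0, 0.2, 0, 0, 0]
    - [1, 0, 0, 0.2, 0, 0, 0]
    - [1, 0, 0, 0, 0, 0, 0]
    - [1, 0, 0, 0, 0, 0, 0]
    - [1, 0, 0, 0, 0, 0, 0]

```text
t: 17.75
tcp_pos: [0.4535, 0.3694, 0.1499]
eef_rot: [-3.12, -0.361, -0.002]
ft_force: [0.0, -0.4, 0.9]
gripper_width: 1.001
grip_force: 0.0
```

```bash
python3 -c "
from h import *
go(.4566,.3695,.004,13.3)
d=snap('wrist','w5');print(proj(d,[[.4566,.3695,.006],[.5103,.3822,.006],[.4029,.3568,.006]]))
t=snap('top')['img'][:,:,::-1]
cv2.imwrite('pics/m5.png',np.hstack([cv2.resize(d['img'][:,:,::-1],(480,360)),cv2.resize(t[95:225,265:385],(320,360),interpolation=cv2.INTER_CUBIC)]))"
```

```text
tcp [0.4535 0.3694 0.1499] psi 13.19 tilt z [ 0.001  0.001 -1.   ] t 17.75 w 92.1 gf 0.0 F [ 0.  -0.4  0.9] q [-0.34  0.49 -0.5   1.79  0.28  0.94 -2.3 ]
 shift [0.019 0.005 0.973] rows>= 4.0
 az -0.004 at psi target shift [0.02  0.004 0.973]
[[257.77542749 176.78991092]
 [257.64020918 124.67201   ]
 [257.89728918 224.60712692]]
```

View pics/m5.png

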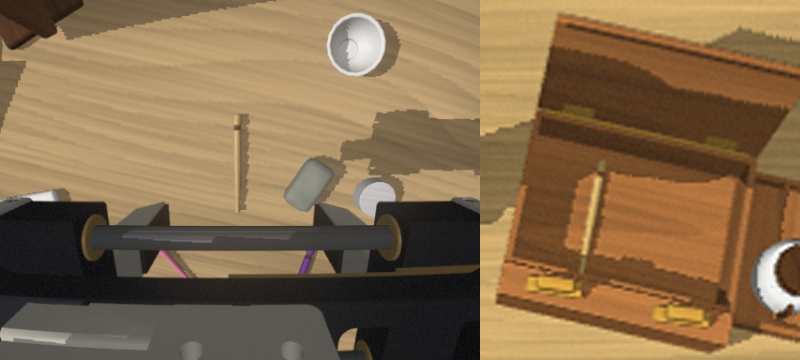

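Right half: stick 1 lies inside the compartment. Wrist view: stick 2 is at image x≈253, rows 123 to 226. The pumice's near edge is only ~55 mm away, so I'll go in with a smaller opening.

```bash
python3 -c "
from h import *
d=snap('wrist');e=ray(d,[[252.8,122.5],[253.3,226]],.006);v=e[1]-e[0];c=e.mean(0);print(e,np.linalg.norm(v))
go(c[0],c[1],.004,np.degrees(np.arctan2(-v[1],-v[0])))"
```

```text
[[0.51220795 0.38814352 0.006     ]
 [0.40068256 0.3620144  0.006     ]] 0.11454537721284394
tcp [0.4541 0.3697 0.1507] psi 13.17 tilt z [ 0.003  0.002 -1.   ] t 17.9 w 92.0 gf 0.0 F [0.1 0.4 0.4] q [-0.34  0.48 -0.5   1.79  0.28  0.94 -2.3 ]
 shift [ 0.02  -0.03   0.978] rows>= 4.0
 az -0.0 at psi target shift [ 0.023 -0.031  0.978]
```

Call:
move_arm:
  commands:
    - [-0.2, 0.02, -0.03, 0, 0, 0, 0]
    - [-0.2, 0, 0, 0, 0, 0, 0]
    - [-0.2, 0, 0, 0.1, 0, 0, 0]
    - [-0.2, 0, 0, 0.15, 0, 0, 0]
    - [-0.2, 0, 0, 0.2, 0, 0, 0]
    - [-0.2, 0, 0, 0.2, 0, 0, 0]
    - [-0.2, 0, 0, 0.15, 0, 0, 0]
    - [-0.2, 0, 0, 0, 0, 0, 0]

```text
t: 18.57
tcp_pos: [0.4519, 0.3718, 0.0242]
eef_rot: [3.117, 0.362, -0.01]
ft_force: [-0.7, -1.0, -0.3]
gripper_width: 0.467
grip_force: 0.0
```

Call:
move_arm:
  commands:
    - [-0.2, 0, 0, 0, 0, 0, 0]
    - [-0.2, 0, 0, 0, 0, 0, 0]

```text
t: 18.73
tcp_pos: [0.4553, 0.3754, 0.0299]
eef_rot: [-3.119, -0.362, -0.003]
ft_force: [-0.1, 1.5, -0.0]
gripper_width: 0.404
grip_force: 0.0
```

```bash
python3 -c "
from h import *
go(.4564,.3751,.004,13.2)"
```

```text
tcp [0.4553 0.3754 0.0299] psi 13.25 tilt z [ 0.002  0.002 -1.   ] t 18.73 w 37.2 gf 0.0 F [-0.1  1.5 -0. ] q [-0.41  0.66 -0.43  1.83  0.39  0.73 -2.39]
 shift [0.006 0.004 0.173] rows>= 1.0
 az 0.002 at psi target shift [0.007 0.004 0.173]
```

Call:
move_arm:
  commands:
    - [-0.2, 0, 0, 0.08, 0, 0, 0]
    - [-0.2, 0, 0, 0.08, 0, 0, 0]
    - [-0.2, 0, 0, 0, 0, 0, 0]
    - [-1, 0, 0, 0, 0, 0, 0]
    - [-1, 0, 0, 0, 0, 0, 0]
    - [-1, 0, 0, 0, 0, 0, 0]
    - [-1, 0, 0, 0, 0, 0, 0]
    - [-1, 0, 0, 0, 0, 0, 0]

```text
t: 19.4
tcp_pos: [0.4547, 0.3745, 0.0048]
eef_rot: [-3.12, -0.362, -0.001]
ft_force: [0.1, 0.5, 0.7]
gripper_width: 0.104
grip_force: 30.0
```

Call:
move_arm:
  commands:
    - [-1, 0, 0, 0, 0, 0, 0]
    - [-1, 0, 0, 0, 0, 0, 0]
    - [-1, 0, 0, 0, 0, 0, 0]
    - [-1, 0, 0, 0, 0, 0, 0]

```text
t: 19.73
tcp_pos: [0.4547, 0.3746, 0.0048]
eef_rot: [-3.12, -0.362, -0.001]
ft_force: [-0.2, -0.6, 4.7]
gripper_width: 0.103
grip_force: 30.0
```

Call:
move_arm:
  commands:
    - [-1, 0, 0, -0.1, 0, 0, 0]
    - [-1, 0, 0, -0.25, 0, 0, 0]
    - [-1, 0, 0, -0.25, 0, 0, 0]
    - [-1, 0, 0, -0.25, 0, 0, 0]
    - [-1, 0, 0, -0.25, 0, 0, 0]
    - [-1, 0, 0, -0.25, 0, 0, 0]
    - [-1, 0, 0, 0, 0, 0, 0.22]
    - [-1, 0, 0, 0, 0, 0, 0.22]

```text
t: 20.4
tcp_pos: [0.4559, 0.3756, 0.2102]
eef_rot: [-3.138, 0.007, -0.007]
ft_force: [-0.9, -0.3, -1.3]
gripper_width: 0.102
grip_force: 30.0
```

Call:
move_arm:
  commands:
    - [-1, 0, 0, 0, 0, 0, 0.22]
    - [-1, 0, 0, 0, 0, 0, 0.22]
    - [-1, 0, 0, 0, 0, 0, 0]
    - [-1, 0, 0, 0, 0, 0, 0]

```text
t: 20.73
tcp_pos: [0.4527, 0.3743, 0.2046]
eef_rot: [3.123, -0.281, -0.003]
ft_force: [-0.4, -0.3, -1.1]
gripper_width: 0.101
grip_force: 30.0
```

```bash
python3 -c "
from h import *
go(.5185,-.148,.015,-13.2)"
```

```text
tcp [0.4527 0.3743 0.2046] psi -10.29 tilt z [-0.003 -0.006 -1.   ] t 20.73 w 9.3 gf 30.0 F [-0.4 -0.3 -1.1] q [-0.56  0.39 -0.22  1.74  0.1   1.03 -2.57]
 shift [1.056 3.34  1.283] rows>= 14.0
 az 0.097 at psi target shift [1.222 3.29  1.264]
```

Call:
move_arm:
  commands:
    - [-1, 0.075, 0.238, 0, 0, 0, 0]
    - [-1, 0.075, 0.238, 0, 0, 0, 0]
    - [-1, 0.075, 0.238, 0, 0, 0, 0]
    - [-1, 0.075, 0.238, 0, 0, 0, 0]
    - [-1, 0.075, 0.238, 0, 0, 0, 0]
    - [-1, 0.075, 0.238, 0, 0, 0, 0]
    - [-1, 0.075, 0.238, 0, 0, 0, 0]
    - [-1, 0.075, 0.238, 0, 0, 0, 0]

```text
t: 21.4
tcp_pos: [0.4897, 0.0754, 0.2059]
eef_rot: [3.125, -0.281, -0.005]
ft_force: [0.7, -0.0, -0.5]
gripper_width: 0.101
grip_force: 30.0
```

Call:
move_arm:
  commands:
    - [-1, 0.075, 0.238, 0, 0, 0, 0]
    - [-1, 0.075, 0.238, 0, 0, 0, 0]
    - [-1, 0.075, 0.238, 0, 0, 0, 0]
    - [-1, 0.075, 0.238, 0, 0, 0, 0]
    - [-1, 0.075, 0.238, 0, 0, 0, 0]
    - [-1, 0.075, 0.238, 0, 0, 0, 0]
    - [-1, 0, 0, 0, 0, 0, 0]
    - [-1, 0, 0, 0, 0, 0, 0]

```text
t: 22.07
tcp_pos: [0.5171, -0.1489, 0.2063]
eef_rot: [3.124, -0.292, -0.006]
ft_force: [0.4, 1.3, 0.4]
gripper_width: 0.102
grip_force: 30.0
```

```bash
python3 -c "
from h import *
go(.5185,-.148,.015,-13.2)"
```

```text
tcp [ 0.5171 -0.1489  0.2063] psi -10.67 tilt z [-0.004 -0.004 -1.   ] t 22.07 w 9.4 gf 30.0 F [0.4 1.3 0.4] q [ 0.19  0.29  0.04  1.86 -0.01  0.99 -1.52]
 shift [ 0.013 -0.014  1.275] rows>= 5.0
 az 0.084 at psi target shift [ 0.008 -0.008  1.275]
```

Call:
move_arm:
  commands:
    - [-1, 0.01, -0.01, 0.2, 0, 0, 0.08]
    - [-1, 0, 0, 0.25, 0, 0, 0]
    - [-1, 0, 0, 0.25, 0, 0, 0]
    - [-1, 0, 0, 0.25, 0, 0, 0]
    - [-1, 0, 0, 0.2, 0, 0, 0]
    - [-1, 0, 0, 0.1, 0, 0, 0]
    - [-1, 0, 0, 0, 0, 0, 0]
    - [-1, 0, 0, 0, 0, 0, 0]

```text
t: 22.73
tcp_pos: [0.518, -0.1436, 0.0184]
eef_rot: [3.121, -0.348, -0.008]
ft_force: [0.3, 0.3, -0.1]
gripper_width: 0.102
grip_force: 30.0
```

Call:
move_arm:
  commands:
    - [0, 0, 0, 0, 0, 0, 0]
    - [0, 0, 0, 0, 0, 0, 0]
    - [0, 0, 0, 0, 0, 0, 0]
    - [0, 0, 0, 0, 0, 0, 0]
    - [0, 0, 0, -0.15, 0, 0, 0]
    - [0, 0, 0, -0.27, 0, 0, 0]
    - [0, 0, 0, -0.27, 0, 0, 0]
    - [0, 0, 0, -0.27, 0, 0, 0]

```text
t: 23.4
tcp_pos: [0.5187, -0.1453, 0.1653]
eef_rot: [3.117, -0.352, -0.005]
ft_force: [1.0, -0.5, 0.1]
gripper_width: 0.495
grip_force: 0.0
```

Call:
move_arm:
  commands:
    - [-1, 0, 0, -0.27, 0, 0, 0]
    - [-1, 0, 0, -0.27, 0, 0, 0]
    - [-1, 0, 0, -0.27, 0, 0, 0]
    - [-1, 0, 0, -0.15, 0, 0, 0]
    - [-1, 0, 0, 0, 0, 0, 0]
    - [-1, 0, 0, 0, 0, 0, 0]

```text
t: 23.9
tcp_pos: [0.5205, -0.145, 0.3097]
eef_rot: [3.117, -0.352, 0.003]
ft_force: [0.5, 0.0, -0.3]
gripper_width: 0.115
grip_force: 0.0
```

```bash
python3 -c "
from h import *
go(.5185,-.148,.3,-13.2)
d=snap('wrist');t=snap('top');i=t['img'][:,:,::-1];s=snap('scene')['img'][:,:,::-1]
cv2.imwrite('pics/m6.png',np.vstack([np.hstack([cv2.resize(d['img'][:,:,::-1],(400,300)),cv2.resize(s[180:300,120:280],(400,300),interpolation=cv2.INTER_CUBIC)]),cv2.resize(i[90:285,20:412],(800,300))]))"
```

```text
tcp [ 0.5205 -0.145   0.3097] psi -12.88 tilt z [ 0.002 -0.005 -1.   ] t 23.9 w 10.6 gf 0.0 F [ 0.5  0.  -0.3] q [ 0.16  0.2   0.06  1.74 -0.01  1.2  -1.57]
 shift [-0.009  0.022  0.065] rows>= 1.0
 az 0.011 at psi target shift [-0.008  0.023  0.065]
```

View pics/m6.png

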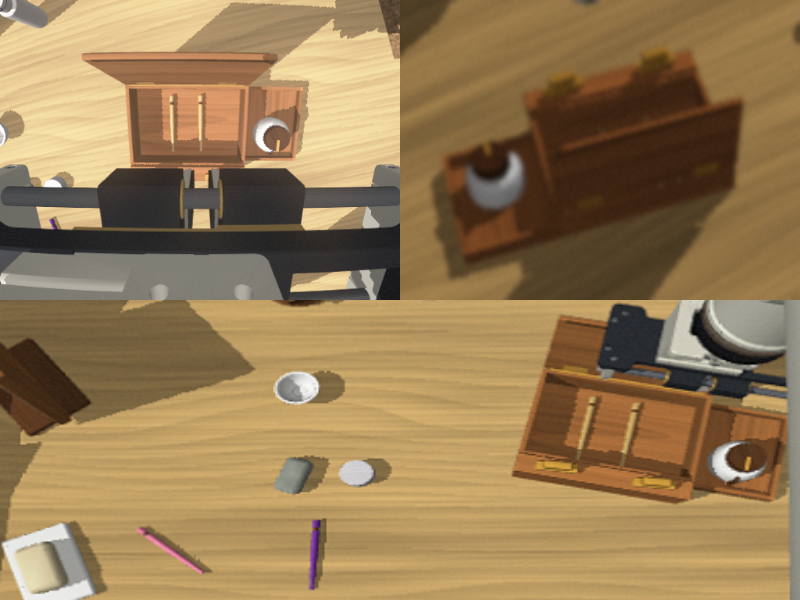

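Both bamboo sticks lie in the compartment (wrist view at (172,120) and (201,120)), and the cap's bar points to the front. Pink, purple and the bystanders are untouched. Now behind the lid with closed fingers.

Call:
move_arm:
  commands:
    - [-1, 0.246, -0.036, 0, 0, 0, 0.01]
    - [-1, 0.246, -0.036, 0, 0, 0, 0]
    - [-1, 0.246, -0.036, 0, 0, 0, 0]
    - [-1, 0.246, -0.036, 0, 0, 0, 0]
    - [-1, 0.246, -0.036, 0, 0, 0, 0]
    - [-1, 0, 0, 0, 0, 0, 0]
    - [-1, 0, 0, 0, 0, 0, 0]

```text
t: 24.63
tcp_pos: [0.7053, -0.1597, 0.301]
eef_rot: [3.117, -0.359, -0.016]
ft_force: [-0.3, 0.9, 0.2]
gripper_width: 0.007
grip_force: 0.0
```

```bash
cat >> h.py <<'E'
Y=-.23;CM=np.array([[np.cos(Y),-np.sin(Y)],[np.sin(Y),np.cos(Y)]]);CO=np.array([.527,-.119])
def gc(x,y,z,psi=-13.2):
    p=CO+CM@[x,y]; s=env.get_state(); print('caddy xy',(CM.T@(np.array(s['tcp_pos'][:2])-CO)).round(4)); go(p[0],p[1],z,psi)
E
python3 -c "
from h import *
gc(.185,0,.17)"
```

```text
caddy xy [0.1829 0.001 ]
tcp [ 0.7053 -0.1597  0.301 ] psi -13.13 tilt z [-0.011 -0.003 -1.   ] t 24.63 w 0.6 gf 0.0 F [-0.3  0.9  0.2] q [ 0.14  0.56  0.06  1.25 -0.03  1.34 -1.6 ]
 shift [0.022 0.003 0.873] rows>= 4.0
 az 0.002 at psi target shift [0.014 0.007 0.873]
```

Down, then push forward (−x) at constant height to TCP x≈+51.

Call:
move_arm:
  commands:
    - [-1, 0, 0, 0.22, 0, 0, 0]
    - [-1, 0, 0, 0.22, 0, 0, 0]
    - [-1, 0, 0, 0.22, 0, 0, 0]
    - [-1, 0, 0, 0.2, 0, 0, 0]
    - [-1, 0, 0, 0, 0, 0, 0]
    - [-1, 0, 0, 0, 0, 0, 0]

```text
t: 25.13
tcp_pos: [0.7023, -0.1608, 0.1759]
eef_rot: [3.117, -0.361, -0.013]
ft_force: [-0.0, 1.0, 0.5]
gripper_width: 0.007
grip_force: 0.0
```

Call:
move_arm:
  commands:
    - [-1, -0.11, 0, 0, 0, 0, 0]
    - [-1, -0.11, 0, 0, 0, 0, 0]
    - [-1, -0.11, 0, 0, 0, 0, 0]
    - [-1, -0.11, 0, 0, 0, 0, 0]
    - [-1, -0.11, 0, 0, 0, 0, 0]
    - [-1, -0.11, 0, 0, 0, 0, 0]
    - [-1, -0.11, 0, 0, 0, 0, 0]
    - [-1, -0.11, 0, 0, 0, 0, 0]

```text
t: 25.8
tcp_pos: [0.5783, -0.1314, 0.1821]
eef_rot: [3.116, -0.36, 0.008]
ft_force: [2.1, -0.6, -1.6]
gripper_width: 0.001
grip_force: 0.8
```

```bash
python3 -c "
from h import *
gc(.014,0,.157)
cv2.imwrite('pics/s7.png',snap('scene')['img'][120:320,100:320,::-1])"
```

```text
caddy xy [ 0.0528 -0.0004]
tcp [ 0.5783 -0.1314  0.1821] psi -13.2 tilt z [ 0.004 -0.006 -1.   ] t 25.8 w 0.1 gf 0.8 F [ 2.1 -0.6 -1.6] q [ 0.14  0.41  0.05  1.76 -0.02  0.97 -1.61]
 shift [-0.259 -0.003  0.166] rows>= 2.0
 az 0.0 at psi target shift [-0.258 -0.003  0.167]
```

View pics/s7.png

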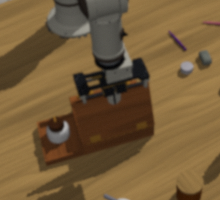

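The scene crop shows the fingers behind the lid, which has come forward past upright. Force is about 2 N. I'll continue along the arc.

Call:
move_arm:
  commands:
    - [-1, -0.13, 0, 0.08, 0, 0, 0]
    - [-1, -0.13, 0, 0.08, 0, 0, 0]
    - [-1, -0.1, 0, 0.1, 0, 0, 0]
    - [-1, -0.1, 0, 0.1, 0, 0, 0]
    - [-1, -0.05, 0, 0.1, 0, 0, 0]
    - [-1, -0.05, 0, 0.1, 0, 0, 0]
    - [-1, 0, 0, 0, 0, 0, 0]
    - [-1, 0, 0, 0, 0, 0, 0]

```text
t: 26.52
tcp_pos: [0.4956, -0.1124, 0.0958]
eef_rot: [3.116, -0.36, -0.001]
ft_force: [1.0, -0.5, 0.1]
gripper_width: 0.0
grip_force: 0.0
```

```bash
python3 -c "
from h import *
gc(-.04,0,.068)"
```

```text
caddy xy [-0.0321 -0.0008]
tcp [ 0.4956 -0.1124  0.0958] psi -13.19 tilt z [-0.001 -0.005 -1.   ] t 26.52 w 0.0 gf 0.0 F [ 1.  -0.5  0.1] q [ 0.13  0.4   0.04  2.02 -0.02  0.72 -1.62]
 shift [-0.053 -0.006  0.185] rows>= 1.0
 az 0.0 at psi target shift [-0.053 -0.005  0.185]
```

Call:
move_arm:
  commands:
    - [-1, -0.05, 0, 0.07, 0, 0, 0]
    - [-1, 0, 0, 0.07, 0, 0, 0]
    - [-1, 0, 0, 0.04, 0, 0, 0]
    - [-1, 0, 0, 0.02, 0, 0, 0]
    - [-1, 0, 0, 0, 0, 0, 0]
    - [-1, 0, 0, 0, 0, 0, 0]

```text
t: 27.02
tcp_pos: [0.4886, -0.1108, 0.0678]
eef_rot: [3.116, -0.361, -0.001]
ft_force: [-9.5, 2.1, 34.1]
gripper_width: 0.002
grip_force: 16.6
```

```bash
python3 -c "
from h import *
gc(-.04,0,.068)"
```

```text
caddy xy [-0.0392 -0.0008]
tcp [ 0.4886 -0.1108  0.0678] psi -13.2 tilt z [-0.001 -0.004 -1.   ] t 27.02 w 0.2 gf 16.6 F [-9.5  2.1 34.1] q [ 0.13  0.44  0.04  2.05 -0.02  0.65 -1.62]
 shift [-0.005 -0.005 -0.001] rows>= 1.0
 az 0.0 at psi target shift [-0.005 -0.005 -0.001]
```

34 N at TCP z=0.068, so the lid is flat. I'll lift and measure the brass fins.

Call:
move_arm:
  commands:
    - [-1, 0, 0, -0.2, 0, 0, 0]
    - [-1, 0, 0, -0.27, 0, 0, 0]
    - [-1, 0, 0, -0.27, 0, 0, 0]
    - [-1, 0, 0, -0.27, 0, 0, -0.2]
    - [-1, 0, 0, -0.2, 0, 0, -0.2]
    - [-1, 0, 0, 0, 0, 0, -0.2]
    - [-1, 0, 0, 0, 0, 0, -0.2]
    - [-1, 0, 0, 0, 0, 0, -0.2]

```text
t: 27.68
tcp_pos: [0.4887, -0.11, 0.2473]
eef_rot: [3.102, 0.467, -0.002]
ft_force: [-0.5, 0.7, -0.5]
gripper_width: 0.004
grip_force: 0.0
```

Call:
move_arm:
  commands:
    - [0, 0, 0, 0, 0, 0, -0.2]
    - [0, 0, 0, 0, 0, 0, -0.2]
    - [0, 0, 0, 0, 0, 0, -0.2]
    - [0, 0, 0, 0, 0, 0, -0.2]
    - [0, 0, 0, 0, 0, 0, -0.2]
    - [0, 0, 0, 0, 0, 0, -0.2]
    - [0, 0, 0, 0, 0, 0, -0.2]
    - [0, 0, 0, 0, 0, 0, -0.2]

```text
t: 28.35
tcp_pos: [0.4882, -0.11, 0.2462]
eef_rot: [2.646, 1.689, -0.007]
ft_force: [-0.0, 0.7, 0.8]
gripper_width: 0.492
grip_force: 0.0
```

Call:
move_arm:
  commands:
    - [0, 0, 0, 0, 0, 0, -0.2]
    - [0, 0, 0, 0, 0, 0, -0.2]
    - [0, 0, 0, 0, 0, 0, 0]
    - [0, 0, 0, 0, 0, 0, 0]

```text
t: 28.68
tcp_pos: [0.488, -0.11, 0.246]
eef_rot: [2.464, 1.947, -0.008]
ft_force: [-0.6, -0.0, -0.7]
gripper_width: 0.5
grip_force: 0.0
```

```bash
cat >> h.py <<'E'
def fins(n):
    d=snap(n,'f_'+n); h=cv2.cvtColor(d['img'],cv2.COLOR_RGB2HSV)
    for nm,y in (('L',.06),('R',-.06)):
        c=CO+CM@[-.09,y]; p=proj(d,[[*c,.09]])[0]
        m=cv2.inRange(h,(16,150,90),(32,255,255))
        ys,xs=np.mgrid[0:384,0:512]; P=ray(d,np.c_[xs.ravel(),ys.ravel()],.085)[:,:2]; r=np.hypot(*(P-c).T)
        k=(m.ravel()>0)&(r<.045)
        if k.sum()<8: print(n,nm,'few',k.sum(),p); continue
        q=(P[k]-CO)@CM; cc=q.mean(0); U=np.linalg.svd(q-cc,full_matrices=False)[2][0]
        if U[1]<0: U=-U
        print(n,nm,'px',p,'n',k.sum(),'centre caddy',cc.round(4),'angle ccw from y',np.degrees(np.arctan2(-U[0],U[1])).round(1),'len',np.ptp((q-cc)@U).round(4))
E
python3 -c "
from h import *
gc(-.09,.06,.14,76.8)
fins('wrist');fins('top')
w=cv2.imread('pics/f_wrist.png');t=cv2.imread('pics/f_top.png')
cv2.imwrite('pics/m8.png',np.hstack([cv2.resize(w,(400,300)),cv2.resize(t[95:225,265:415],(346,300),interpolation=cv2.INTER_CUBIC)]))"
```

```text
caddy xy [-0.04   -0.0001]
tcp [ 0.488 -0.11   0.246] psi 76.62 tilt z [-0.003 -0.004 -1.   ] t 28.68 w 46.0 gf 0.0 F [-0.6 -0.  -0.7] q [ 0.28  0.19 -0.13  1.9   0.03  1.05 -0.1 ]
 shift [ 0.403 -0.333  0.705] rows>= 4.0
 az -0.006 at psi target shift [ 0.401 -0.333  0.707]
wrist L few 0 [210.95765519 121.92646148]
wrist R few 0 [215.51032057 226.17655674]
top L px [291.61318273 197.79799885] n 141 centre caddy [-0.089   0.0582] angle ccw from y 6.1 len 0.0665
top R px [340.10367213 208.41579238] n 130 centre caddy [-0.0907 -0.0601] angle ccw from y 2.9 len 0.0537
```

View pics/m8.png

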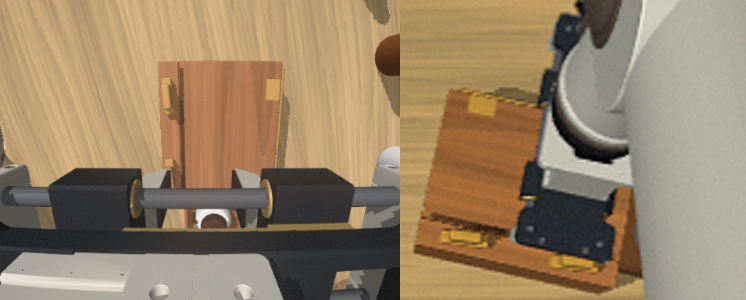

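Wrist view: the lid is shut, with the left fin at (167,97) and the right at (170,165). Measured angles are +6° and +3°, and the centres match within 2 mm. Left button first.

Call:
move_arm:
  commands:
    - [0, 0.2, -0.165, 0, 0, 0, 0]
    - [0, 0.2, -0.165, 0, 0, 0, 0]
    - [0, 0, 0, 0.25, 0, 0, -0.18]
    - [0, 0, 0, 0.25, 0, 0, 0]
    - [0, 0, 0, 0.25, 0, 0, 0]
    - [0, 0, 0, 0.15, 0, 0, 0]
    - [0, 0, 0, 0, 0, 0, 0]
    - [0, 0, 0, 0, 0, 0, 0]

```text
t: 29.45
tcp_pos: [0.4518, -0.0405, 0.11]
eef_rot: [-2.367, -2.063, 0.011]
ft_force: [-0.3, 0.3, 0.7]
gripper_width: 0.496
grip_force: 0.0
```

```bash
python3 -c "
from h import *
gc(-.09,.06,.082,82)"
```

```text
caddy xy [-0.0911  0.0593]
tcp [ 0.4518 -0.0405  0.11  ] psi 82.15 tilt z [-0.006 -0.004 -1.   ] t 29.45 w 45.7 gf 0.0 F [-0.3  0.3  0.7] q [ 0.18  0.3  -0.18  2.13  0.09  0.72 -0.19]
 shift [0.005 0.009 0.187] rows>= 1.0
 az 0.005 at psi target shift [0.004 0.008 0.187]
```

Call:
move_arm:
  commands:
    - [0, 0, 0, 0.09, 0, 0, 0]
    - [0, 0, 0, 0.09, 0, 0, 0]
    - [0, 0, 0, 0, 0, 0, 0]
    - [-1, 0, 0, 0, 0, 0, 0]
    - [-1, 0, 0, 0, 0, 0, 0]
    - [-1, 0, 0, 0, 0, 0, 0]
    - [-1, 0, 0, 0, 0, 0, 0]
    - [-1, 0, 0, 0, 0, 0, 0]

```text
t: 30.12
tcp_pos: [0.4531, -0.0408, 0.0843]
eef_rot: [2.366, 2.064, -0.007]
ft_force: [-0.4, 0.2, 0.3]
gripper_width: 0.184
grip_force: 0.0
```

Call:
move_arm:
  commands:
    - [-1, 0, 0, 0, 0, 0, 0]
    - [-1, 0, 0, 0, 0, 0, 0]
    - [-1, 0, 0, 0, 0, 0, 0]
    - [-1, 0, 0, 0, 0, 0, 0]

```text
t: 30.45
tcp_pos: [0.4549, -0.0409, 0.0844]
eef_rot: [2.364, 2.063, -0.003]
ft_force: [4.9, -0.8, -0.1]
gripper_width: 0.13
grip_force: 30.0
```

```bash
python3 -c "
from h import *
gc(-.09,.06,.082,167)"
```

```text
caddy xy [-0.088   0.0596]
tcp [ 0.4549 -0.0409  0.0844] psi 82.2 tilt z [ 0.001 -0.004 -1.   ] t 30.45 w 12.0 gf 30.0 F [ 4.9 -0.8 -0.1] q [ 0.17  0.35 -0.17  2.14  0.1   0.66 -0.2 ]
 shift [ 0.004 -0.013  0.016] rows>= 1.0
 az -2.827 at psi target shift [0.013 0.003 0.016]
```

Call:
move_arm:
  commands:
    - [-1, 0, 0, 0, 0, 0, -0.2]
    - [-1, 0, 0, 0, 0, 0, -0.2]
    - [-1, 0, 0, 0, 0, 0, -0.2]
    - [-1, 0, 0, 0, 0, 0, -0.2]
    - [-1, 0, 0, 0, 0, 0, -0.2]
    - [-1, 0, 0, 0, 0, 0, -0.2]
    - [-1, 0, 0, 0, 0, 0, -0.2]
    - [-1, 0, 0, 0, 0, 0, -0.2]

```text
t: 31.12
tcp_pos: [0.4539, -0.0412, 0.0844]
eef_rot: [1.315, 2.852, -0.007]
ft_force: [2.5, -1.5, 3.6]
gripper_width: 0.129
grip_force: 30.0
```

Call:
move_arm:
  commands:
    - [-1, 0, 0, 0, 0, 0, -0.2]
    - [-1, 0, 0, 0, 0, 0, -0.2]
    - [-1, 0, 0, 0, 0, 0, -0.2]
    - [-1, 0, 0, 0, 0, 0, -0.2]
    - [-1, 0, 0, 0, 0, 0, -0.2]
    - [-1, 0, 0, 0, 0, 0, -0.2]
    - [-1, 0, 0, 0, 0, 0, -0.1]
    - [-1, 0, 0, 0, 0, 0, -0.1]

```text
t: 31.78
tcp_pos: [0.4534, -0.0419, 0.0843]
eef_rot: [-0.213, -3.133, 0.008]
ft_force: [0.2, -2.5, 3.8]
gripper_width: 0.133
grip_force: 31.8
```

```bash
python3 -c "
from h import *
gc(-.09,.06,.082,167);print(env.get_state()['torque'])"
```

```text
caddy xy [-0.0892  0.0583]
tcp [ 0.4534 -0.0419  0.0843] psi 172.21 tilt z [-0.002 -0.005 -1.   ] t 31.78 w 12.2 gf 31.8 F [ 0.2 -2.5  3.8] q [ 0.48  0.39 -0.52  2.13  0.31  0.69  1.18]
 shift [0.004 0.012 0.016] rows>= 1.0
 az 0.174 at psi target shift [0.005 0.011 0.016]
[-0.29790501 -0.15859625 -0.70583018]
```

Call:
move_arm:
  commands:
    - [-1, 0, 0, 0, 0, 0, 0.08]
    - [0, 0, 0, 0, 0, 0, 0]
    - [0, 0, 0, 0, 0, 0, 0]
    - [0, 0, 0, 0, 0, 0, 0]
    - [0, 0, 0, 0, 0, 0, 0]
    - [0, 0, 0, -0.15, 0, 0, 0]
    - [0, 0, 0, -0.2, 0, 0, 0]
    - [0, 0, 0, -0.15, 0, 0, 0.2]

```text
t: 32.45
tcp_pos: [0.4522, -0.0398, 0.1594]
eef_rot: [-0.439, -3.106, 0.006]
ft_force: [0.8, 0.6, -1.2]
gripper_width: 0.498
grip_force: 0.0
```

Call:
move_arm:
  commands:
    - [0, 0, 0, 0, 0, 0, 0.2]
    - [0, 0, 0, 0, 0, 0, 0.2]
    - [0, 0, 0, 0, 0, 0, 0.2]
    - [0, 0, 0, 0, 0, 0, 0.2]
    - [0, 0, 0, 0, 0, 0, 0.2]
    - [0, 0, 0, 0, 0, 0, 0.2]
    - [0, 0, 0, 0, 0, 0, 0.2]
    - [0, 0, 0, 0, 0, 0, 0.2]

```text
t: 33.12
tcp_pos: [0.4522, -0.0401, 0.1582]
eef_rot: [-1.674, -2.656, 0.009]
ft_force: [-0.2, 0.6, -0.2]
gripper_width: 0.502
grip_force: 0.0
```

Call:
move_arm:
  commands:
    - [0, 0, 0, 0, 0, 0, 0.2]
    - [0, 0, 0, 0, 0, 0, 0.2]
    - [0, 0, 0, 0, 0, 0, 0.2]
    - [0, 0, 0, 0, 0, 0, 0.2]
    - [0, 0, 0, 0, 0, 0, 0.2]
    - [0, 0, 0, 0, 0, 0, 0.2]
    - [0, 0, 0, 0, 0, 0, 0]
    - [0, 0, 0, 0, 0, 0, 0]

```text
t: 33.78
tcp_pos: [0.4524, -0.0401, 0.1583]
eef_rot: [2.405, 2.02, -0.009]
ft_force: [0.5, 0.0, 0.1]
gripper_width: 0.501
grip_force: 0.0
```

```bash
python3 -c "
from h import *
gc(-.09,-.06,.084,79.8)"
```

```text
caddy xy [-0.0906  0.0598]
tcp [ 0.4524 -0.0401  0.1583] psi 80.04 tilt z [-0.004 -0.004 -1.   ] t 33.78 w 46.1 gf 0.0 F [0.5 0.  0.1] q [ 0.31  0.23 -0.32  2.09  0.1   0.84 -0.24]
 shift [-0.795 -0.039  0.499] rows>= 4.0
 az 0.008 at psi target shift [-0.798 -0.037  0.495]
```

Call:
move_arm:
  commands:
    - [0, -0.2, -0.01, 0, 0, 0, 0]
    - [0, -0.2, -0.01, 0, 0, 0, 0]
    - [0, -0.2, -0.01, 0, 0, 0, 0]
    - [0, -0.2, -0.01, 0, 0, 0, 0]
    - [0, 0, 0, 0.15, 0, 0, 0]
    - [0, 0, 0, 0.15, 0, 0, 0]
    - [0, 0, 0, 0, 0, 0, 0]
    - [0, 0, 0, 0, 0, 0, 0]

```text
t: 34.45
tcp_pos: [0.4243, -0.157, 0.1134]
eef_rot: [-2.406, -2.017, 0.01]
ft_force: [-0.2, 0.7, 0.3]
gripper_width: 0.501
grip_force: 0.0
```

```bash
python3 -c "
from h import *
gc(-.09,-.06,.084,79.8)"
```

```text
caddy xy [-0.0914 -0.0604]
tcp [ 0.4243 -0.157   0.1134] psi 79.96 tilt z [-0.006 -0.003 -1.   ] t 34.45 w 46.1 gf 0.0 F [-0.2  0.7  0.3] q [ 0.49  0.3  -0.23  2.13  0.11  0.73  0.02]
 shift [0.003 0.01  0.196] rows>= 1.0
 az 0.005 at psi target shift [0.002 0.009 0.196]
```

Call:
move_arm:
  commands:
    - [0, 0, 0, 0.1, 0, 0, 0]
    - [0, 0, 0, 0.1, 0, 0, 0]
    - [0, 0, 0, 0, 0, 0, 0]
    - [-1, 0, 0, 0, 0, 0, 0]
    - [-1, 0, 0, 0, 0, 0, 0]
    - [-1, 0, 0, 0, 0, 0, 0]
    - [-1, 0, 0, 0, 0, 0, 0]
    - [-1, 0, 0, 0, 0, 0, 0]

```text
t: 35.12
tcp_pos: [0.4259, -0.1579, 0.0849]
eef_rot: [2.408, 2.014, -0.007]
ft_force: [-0.9, 0.2, 0.0]
gripper_width: 0.184
grip_force: 0.0
```

Call:
move_arm:
  commands:
    - [-1, 0, 0, 0, 0, 0, 0]
    - [-1, 0, 0, 0, 0, 0, 0]
    - [-1, 0, 0, 0, 0, 0, 0]
    - [-1, 0, 0, 0, 0, 0, 0]

```text
t: 35.45
tcp_pos: [0.4272, -0.1583, 0.0849]
eef_rot: [2.407, 2.013, -0.005]
ft_force: [4.4, -2.0, 1.8]
gripper_width: 0.131
grip_force: 29.9
```

```bash
python3 -c "
from h import *
gc(-.09,-.06,.084,-13.2)"
```

```text
caddy xy [-0.0883 -0.061 ]
tcp [ 0.4272 -0.1583  0.0849] psi 79.82 tilt z [-0.    -0.005 -1.   ] t 35.45 w 12.1 gf 29.9 F [ 4.4 -2.   1.8] q [ 0.48  0.35 -0.22  2.14  0.13  0.66 -0.  ]
 shift [ 0.007 -0.011  0.006] rows>= 1.0
 az 3.101 at psi target shift [-0.012 -0.007  0.006]
```

Call:
move_arm:
  commands:
    - [-1, 0, 0, 0, 0, 0, 0.2]
    - [-1, 0, 0, 0, 0, 0, 0.2]
    - [-1, 0, 0, 0, 0, 0, 0.2]
    - [-1, 0, 0, 0, 0, 0, 0.2]
    - [-1, 0, 0, 0, 0, 0, 0.2]
    - [-1, 0, 0, 0, 0, 0, 0.2]
    - [-1, 0, 0, 0, 0, 0, 0.2]
    - [-1, 0, 0, 0, 0, 0, 0.2]

```text
t: 36.12
tcp_pos: [0.4276, -0.1586, 0.0849]
eef_rot: [3.018, 0.852, -0.001]
ft_force: [6.0, -2.7, 0.4]
gripper_width: 0.126
grip_force: 29.9
```

Call:
move_arm:
  commands:
    - [-1, 0, 0, 0, 0, 0, 0.2]
    - [-1, 0, 0, 0, 0, 0, 0.2]
    - [-1, 0, 0, 0, 0, 0, 0.2]
    - [-1, 0, 0, 0, 0, 0, 0.2]
    - [-1, 0, 0, 0, 0, 0, 0.2]
    - [-1, 0, 0, 0, 0, 0, 0.2]
    - [-1, 0, 0, 0, 0, 0, 0.2]
    - [-1, 0, 0, 0, 0, 0, 0.2]

```text
t: 36.78
tcp_pos: [0.4277, -0.1591, 0.0849]
eef_rot: [3.103, -0.45, 0.003]
ft_force: [6.7, -3.4, -1.4]
gripper_width: 0.128
grip_force: 30.5
```

```bash
python3 -c "
from h import *
gc(-.09,-.06,.084,-13.2);print(env.get_state()['torque'])"
```

```text
caddy xy [-0.0875 -0.0617]
tcp [ 0.4277 -0.1591  0.0849] psi -16.49 tilt z [ 0.001 -0.006 -1.   ] t 36.78 w 11.8 gf 30.5 F [ 6.7 -3.4 -1.4] q [ 0.16  0.34  0.16  2.15 -0.08  0.65 -1.49]
 shift [-0.017 -0.01   0.006] rows>= 1.0
 az -0.11 at psi target shift [-0.017 -0.011  0.006]
[-0.80637987 -1.28674683  0.52579686]
```

Call:
move_arm:
  commands:
    - [-1, 0, 0, 0, 0, 0, 0.06]
    - [-1, 0, 0, 0, 0, 0, 0]
    - [0, 0, 0, 0, 0, 0, 0]
    - [0, 0, 0, 0, 0, 0, 0]
    - [0, 0, 0, 0, 0, 0, 0]
    - [0, 0, 0, 0, 0, 0, 0]
    - [0, 0, 0, -0.15, 0, 0, 0]
    - [0, 0, 0, -0.2, 0, 0, 0]

```text
t: 37.45
tcp_pos: [0.4223, -0.1565, 0.1347]
eef_rot: [3.099, -0.491, -0.017]
ft_force: [1.3, -0.7, 0.3]
gripper_width: 0.486
grip_force: 0.0
```

Call:
move_arm:
  commands:
    - [0, 0, 0, -0.27, 0, 0, 0]
    - [0, -0.2, 0, -0.2, 0, 0, 0]
    - [0, -0.2, 0, -0.2, 0, 0, 0]
    - [0, -0.1, 0.1, 0, 0, 0, 0]
    - [0, 0, 0.27, 0, 0, 0, 0]
    - [0, 0, 0.27, 0, 0, 0, 0]
    - [0, 0, 0.27, 0, 0, 0, 0]
    - [0, 0, 0.27, 0, 0, 0, 0]

```text
t: 38.12
tcp_pos: [0.2996, -0.3035, 0.2372]
eef_rot: [3.099, -0.489, -0.004]
ft_force: [1.4, -0.8, 0.6]
gripper_width: 0.498
grip_force: 0.0
```

Call:
move_arm:
  commands:
    - [0, 0, 0.27, 0, 0, 0, 0]
    - [0, 0, 0.27, 0, 0, 0, 0]
    - [0, 0, 0, 0, 0, 0, 0]
    - [0, 0, 0, 0, 0, 0, 0]

```text
t: 38.45
tcp_pos: [0.274, -0.3811, 0.237]
eef_rot: [3.097, -0.499, -0.007]
ft_force: [0.4, -0.1, -0.4]
gripper_width: 0.5
grip_force: 0.0
```

```bash
python3 -c "
from h import *
go(.4,-.3,.3)
fins('top');t=cv2.imread('pics/f_top.png');s=snap('scene')['img'][:,:,::-1]
cv2.imwrite('pics/m9.png',np.vstack([np.hstack([cv2.resize(t[95:225,265:415],(400,346),interpolation=cv2.INTER_CUBIC),cv2.resize(s[180:300,120:260],(400,346),interpolation=cv2.INTER_CUBIC)]),cv2.resize(t[110:290,20:420],(800,250))]))"
```

```text
tcp [ 0.274  -0.3811  0.237 ] psi -18.29 tilt z [-0.005 -0.004 -1.   ] t 38.45 w 46.0 gf 0.0 F [ 0.4 -0.1 -0.4] q [ 0.43  0.14  0.49  2.   -0.07  1.02 -0.93]
 shift [ 0.626 -0.775 -0.426] rows>= 4.0
top L px [291.61318273 197.79799885] n 135 centre caddy [-0.0898  0.0584] angle ccw from y 86.4 len 0.0533
top R px [340.10367213 208.41579238] n 155 centre caddy [-0.0902 -0.0613] angle ccw from y 88.7 len 0.0519
```

View pics/m9.png

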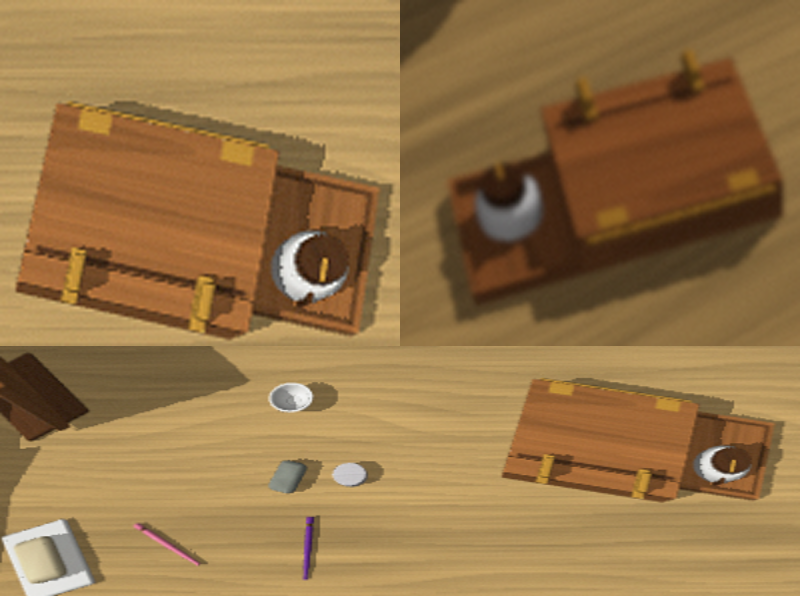

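The lid is flat, both buttons lie across its front edge, and the cap bar points to the rib. Pink, purple and the bystanders are unmoved. The left button reads about 3.6° short, perhaps from my back-off before release. There's ample time, so I'll regrip it and push it to its stop.

```bash
python3 -c "
from h import *
gc(-.09,.06,.237,-15)"
```

```text
caddy xy [-0.1855 -0.3099]
tcp [ 0.2757 -0.3784  0.2368] psi -17.98 tilt z [-0.004 -0.002 -1.   ] t 38.55 w 45.8 gf 0.0 F [ 0.9  0.1 -0.5] q [ 0.43  0.14  0.49  2.   -0.07  1.02 -0.93]
 shift [ 0.428 -2.511 -0.012] rows>= 10.0
 az -0.099 at psi target shift [ 5.580e-01 -2.485e+00 -1.000e-03]
```

Call:
move_arm:
  commands:
    - [0, 0, 0, 0, 0, 0, -0.1]
    - [0, 0.055, -0.25, 0, 0, 0, 0]
    - [0, 0.055, -0.25, 0, 0, 0, 0]
    - [0, 0.055, -0.25, 0, 0, 0, 0]
    - [0, 0.055, -0.25, 0, 0, 0, 0]
    - [0, 0.055, -0.25, 0, 0, 0, 0]
    - [0, 0.055, -0.25, 0, 0, 0, 0]
    - [0, 0.055, -0.25, 0, 0, 0, 0]

```text
t: 39.22
tcp_pos: [0.3996, -0.1372, 0.2362]
eef_rot: [3.112, -0.404, -0.004]
ft_force: [1.4, 0.0, 0.4]
gripper_width: 0.5
grip_force: 0.0
```

Call:
move_arm:
  commands:
    - [0, 0.055, -0.25, 0, 0, 0, 0]
    - [0, 0.055, -0.25, 0, 0, 0, 0]
    - [0, 0.055, -0.24, 0, 0, 0, 0]
    - [0, 0, 0, 0.25, 0, 0, 0]
    - [0, 0, 0, 0.25, 0, 0, 0]
    - [0, 0, 0, 0.25, 0, 0, 0]
    - [0, 0, 0, 0, 0, 0, 0]
    - [0, 0, 0, 0, 0, 0, 0]

```text
t: 39.88
tcp_pos: [0.4493, -0.0392, 0.1218]
eef_rot: [3.11, -0.405, -0.013]
ft_force: [0.0, 0.1, 0.2]
gripper_width: 0.5
grip_force: 0.0
```

```bash
python3 -c "
from h import *
gc(-.09,.06,.084,-15)"
```

```text
caddy xy [-0.0939  0.06  ]
tcp [ 0.4493 -0.0392  0.1218] psi -14.85 tilt z [-0.009 -0.004 -1.   ] t 39.88 w 46.0 gf 0.0 F [0.  0.1 0.2] q [-0.06  0.27  0.1   2.13 -0.03  0.75 -1.77]
 shift [ 0.028 -0.003  0.252] rows>= 1.0
 az 0.005 at psi target shift [ 0.026 -0.001  0.252]
```

Call:
move_arm:
  commands:
    - [0, 0.01, 0, 0.12, 0, 0, 0]
    - [0, 0, 0, 0.12, 0, 0, 0]
    - [0, 0, 0, 0, 0, 0, 0]
    - [-1, 0, 0, 0, 0, 0, 0]
    - [-1, 0, 0, 0, 0, 0, 0]
    - [-1, 0, 0, 0, 0, 0, 0]
    - [-1, 0, 0, 0, 0, 0, 0]
    - [-1, 0, 0, 0, 0, 0, 0]

```text
t: 40.55
tcp_pos: [0.4538, -0.0412, 0.088]
eef_rot: [3.111, -0.409, -0.002]
ft_force: [0.2, 0.5, 0.1]
gripper_width: 0.188
grip_force: 0.0
```

Call:
move_arm:
  commands:
    - [-1, 0, 0, 0, 0, 0, 0]
    - [-1, 0, 0, 0, 0, 0, 0]
    - [-1, 0, 0, 0, 0, 0, -0.06]
    - [-1, 0, 0, 0, 0, 0, -0.06]
    - [-1, 0, 0, 0, 0, 0, -0.06]
    - [-1, 0, 0, 0, 0, 0, -0.06]
    - [-1, 0, 0, 0, 0, 0, 0]

```text
t: 41.13
tcp_pos: [0.4534, -0.0419, 0.0876]
eef_rot: [3.13, -0.215, -0.004]
ft_force: [-1.6, -0.4, 5.7]
gripper_width: 0.13
grip_force: 32.1
```

```bash
python3 -c "
from h import *
gc(-.09,.06,.084,-15);print(env.get_state()['torque'])"
```

```text
caddy xy [-0.0893  0.0583]
tcp [ 0.4534 -0.0419  0.0876] psi -7.87 tilt z [-0.003 -0.004 -1.   ] t 41.13 w 12.0 gf 32.1 F [-1.6 -0.4  5.7] q [-0.03  0.34  0.07  2.15 -0.03  0.66 -1.65]
 shift [-0.004 -0.012  0.024] rows>= 1.0
 az 0.238 at psi target shift [-0.005 -0.011  0.024]
[-0.2433168   0.37035646 -0.65841055]
```

Torque is −0.66 N m, so it is hard on its stop. I'll release without backing off and retreat.

Call:
move_arm:
  commands:
    - [0, 0, 0, 0, 0, 0, 0]
    - [0, 0, 0, 0, 0, 0, 0]
    - [0, 0, 0, 0, 0, 0, 0]
    - [0, 0, 0, 0, 0, 0, 0]
    - [0, 0, 0, -0.15, 0, 0, 0]
    - [0, 0, 0, -0.25, 0, 0, 0]
    - [0, 0, 0, -0.27, 0, 0, 0]
    - [0, 0, 0, -0.27, 0, 0, 0]

```text
t: 41.8
tcp_pos: [0.4526, -0.0405, 0.229]
eef_rot: [3.13, -0.212, -0.008]
ft_force: [1.9, 0.6, 0.1]
gripper_width: 0.5
grip_force: 0.0
```

Call:
move_arm:
  commands:
    - [0, -0.2, 0, 0, 0, 0, 0]
    - [0, -0.2, 0.1, 0, 0, 0, 0]
    - [0, -0.2, 0.15, 0, 0, 0, 0]
    - [0, -0.1, 0.25, 0, 0, 0, 0]
    - [0, 0, 0.27, 0, 0, 0, 0]
    - [0, 0, 0.27, 0, 0, 0, 0]
    - [0, 0, 0.27, 0, 0, 0, 0]
    - [0, 0, 0.27, 0, 0, 0, 0]

```text
t: 42.47
tcp_pos: [0.3169, -0.2628, 0.2297]
eef_rot: [3.13, -0.212, -0.003]
ft_force: [1.3, 1.5, -0.3]
gripper_width: 0.501
grip_force: 0.0
```

Call:
move_arm:
  commands:
    - [0, 0, 0.27, 0, 0, 0, 0]
    - [0, 0, 0.27, 0, 0, 0, 0]
    - [0, 0, 0.27, 0, 0, 0, 0]
    - [0, 0, 0.27, 0, 0, 0, 0]
    - [0, 0, 0, 0, 0, 0, 0]
    - [0, 0, 0, 0, 0, 0, 0]

```text
t: 42.97
tcp_pos: [0.2941, -0.4237, 0.2295]
eef_rot: [3.129, -0.22, -0.008]
ft_force: [-0.4, -0.0, -0.9]
gripper_width: 0.5
grip_force: 0.0
```

```bash
python3 -c "
from h import *
go(.4,-.3,.3)
fins('top')
d=snap('top');C=np.array([.4698,-.2785,.069]);h=cv2.cvtColor(d['img'],cv2.COLOR_RGB2HSV);ys,xs=np.mgrid[0:384,0:512]
P=ray(d,np.c_[xs.ravel(),ys.ravel()],.069)[:,:2]-C[:2];V=h[:,:,2].ravel().astype(float);r=np.hypot(*P.T);m=(r<.02)&(V>150)&(h[:,:,1].ravel()>100)
q=P[m];c=q.mean(0);U=np.linalg.svd(q-c)[2][0];print('bar',c,np.degrees(np.arctan2(U[1],U[0]))%180)
f=ray(d,c1([[0,0]]),.068)
"
```

```text
tcp [ 0.2941 -0.4237  0.2295] psi -8.03 tilt z [-0.005 -0.005 -1.   ] t 42.97 w 46.0 gf 0.0 F [-0.4 -0.  -0.9] q [ 0.45  0.25  0.53  1.91 -0.14  1.02 -0.67]
 shift [ 0.582 -0.913 -0.478] rows>= 5.0
top L px [291.61318273 197.79799885] n 135 centre caddy [-0.0898  0.0588] angle ccw from y 86.2 len 0.0537
top R px [340.10367213 208.41579238] n 153 centre caddy [-0.0896 -0.061 ] angle ccw from y 86.9 len 0.0539
bar [-0.00988056 -0.00083245] 163.94526736784124
```

```bash
python3 -c "
from cell import env
print(env.sign_off())"
```

```text
the job is handed in; nothing more can be done
None
```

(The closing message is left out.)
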